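Fasten the sprung lid of the airtight herb box with its keeper plate

ROBOT

A 7-joint arm with a two-finger parallel gripper is mounted at the origin on a cart in front of the work surface, level with it; the furniture and walls round the work are solid. World frame = base frame: x ahead of the robot, y to its left, z up, the work surface at z = 0. Lengths are in m, angles in rad, forces in N, time in s.
With the tool pointing down it reaches from about 0.35 to 0.9 m from the base axis. Payload 8.1 kg.
Tool frame: the origin (TCP) lies between the finger pads; the fingertips stand 19 mm ahead of it and the grasp point (between the pads) is the TCP; y points along the fingers, x is the direction in which the jaws open and shut, and the axes are right-handed (so a half turn about y gives the same grasp; the last joint's range is limited). The gripper opens to 92 mm and grips with 3 to 60 N. Pads are 19 mm wide; open, the fingers measure 130 mm over their backs; the gripper's body (75 mm by 190 mm) begins 47 mm behind the grasp point.
Start: joints at [-1.251, 0.434, 0.025, 1.573, -0.012, 1.134, -0.075], TCP at [0.256, 0.57, 0.246] pointing down, gripper open.
Joint ranges: [-2.62, 2.62], [-0.44, 2.09], [-1.27, 1.32], [0.08, 2.57], [-1.32, 4.46], [0.12, 2], [-2.74, 2.74]. Speed limits (rad/s): [2.22, 2.22, 3.01, 3.01, 3.14, 3.14, 3.14].

INTERFACE

Orientations are given as a rotation vector (axis times angle).
In Python, from cell import arm gives the robot as it stands.
- The arm moves only by the tool move_arm, never from a script. Its argument "series" is a list of rows, each an object of numbers: "x", "y", "z": the shift along the tool's x, y, z in cm; "rx", "ry", "rz": the turn, a rotation vector about the tool's x, y, z in rad. In form: [{"x": .., "y": .., "z": .., "rx": .., "ry": .., "rz": ..}, ...]. A call has 1 to 12 rows; each row shifts and turns the pose as measured when the row begins, along the tool's axes as they then stand; what a row does not reach is not made up. A row lasts 1/8 s, in which the tool goes at most 62.5 mm and 10.7 degrees, less where a joint would pass 70% of its speed; a pose out of reach is approached as far as the arm can. A call is refused whole if a number of a shift passes 6.25 or a number of a turn 0.188, either way. A call with a gripper value outside its range is refused whole. "jaw" is the finger opening in cm, from 0 to 9.18, set as the call begins (left out, the last holds). The fingers move at their own pace and stop on an object; "newtons" is the grip in N (left out, the last holds). Time passes only in rows, so rows that do not move let the fingers close. It gives the time, the measured TCP pose, the force and the opening at its end, in the units of the state.
- arm.observe(): the state, without advancing time (a new reading comes with each control period).
- arm.get_image(name): name is "side" or "top"; returns the picture (384x512x3 uint8, blue, green, red); there is no depth.
- arm.camera_params(name): a dict with "K" (3x3 intrinsics, pixels), "k1" (the pictures are not rectified: a ray, as slopes to the right and down, at radius r is drawn at 1 + k1 r^2 times it, then the intrinsics apply), "R" (3x3) and "t" (3): a world point X has camera coordinates R X + t. Camera axes: x right, y down, z forward; pixel columns grow to the right and rows downward; lengths in m; the calibration is good to about 2 mm. A picture is of the moment at which its call begins. camera_params takes no time and is no camera call.
- arm.sign_off(): hands the job in, once; it reports no verdict.
The state is a dict: "clock": time; "joints": joint angles; "dq": joint speeds; "joint_efforts": joint torques, N m; "position": TCP position; "ee_rot": TCP orientation; "force": force on the tool from outside, world axes, zero at the start; "ft_torque": the same for the moment, N m; "width": opening from 0.0 (shut) to 1.0 (fully open).
Only numpy, scipy, OpenCV 4.12 (cv2) and the standard library are available. Lean on these libraries where they do the work, as an engineer would, in place of code of your own. Each camera call takes 0.05 s, during which the arm holds its last target.

TASK

Fasten the lid of the steel herb box with its brass keeper plate: tilt the plate so that its oblong eye goes over the wide head of the stud, press it level on the springy lid, and slide it towards the stud until the shoulders of the wide eye end drop in front of the two little lugs on the lid, so that the lid stays held down when you let go. Feel your way and do not force it, and leave the other things on the counter where they stand.

Things in the scene. Friction and masses are not known exactly. Their poses are not given: they have to be found in the camera images.
- herb_box: Stainless box fixed to the counter, 120 mm deep (its x), 150 wide (its y); origin under its centre, x to the hinge side (away from the robot), z up. Flat steel lid 122 x 152 x 5, hinged along y at x=58, z=50 mm; when level its top is at z=55, its front edge at x=-62. In front of that edge a brass stud stands on a dark bracket.
- stud_place (a point): Nominal stud axis (x=-74, y=0 of the box) at the underside of the head, z=59; axes as the box's. The round stud, 8 mm thick, may really stand up to 5 mm to either side of this along x (its foot is slotted, then tightened): feel for it. Centred on it, a cross head 40 mm long along x, 9 wide, from z=59 to 62. Below the head all is clear down to a 15 mm nut, top z=44.
- box_lid (a joint): lid angle, rad: 0 level, as when fastened; positive front edge up. A damped gasket spring pushes it up to a stop at 0.034 (front edge 4 mm up, lid top there level with the head's underside). It yields down to a hard stop at -0.045. Holding it down at the front edge takes 1.7 N at the upper stop, 3.5 N level, 6 N at the lower stop; nearer the hinge more in proportion.
- lid_seat (a point): point on the lid's top face, on its centre line, 12 mm behind its front edge (x=-50 of the box). Axes as the box's, tilting with the lid. Two brass lugs, 2.5 mm high, stand on the lid, each 13 mm long (x=-52 to -39 of the box, lid level) and 6 wide, from 14 to 20 mm either side of the centre line.
- keeper_grip (a point): Middle of the keeper's dark wooden grip: 22 mm along x, 12 wide, standing from 4 to 30 mm above the underside of the plate; this point is 17 above it. Keeper: loose brass plate 4 mm thick, 0.1 kg, lying flat, grip up; x points from eye to grip, z up. Fastened, its axes point like the box's, grip over the lid. Plate: tongue 20 wide, ending 15 mm behind this point, and a wider eye end.
- keeper_eye (a point): Centre of the keeper's eye, 2 mm above its underside, 50 mm in front (-x) of the grip's middle. Eye: oblong hole 26 mm long (x), 13 wide. Eye end of the plate: 42 long, 38 wide, so 8 mm of metal at each end of the eye; its square shoulders face the grip, and fastened stand just in front of the lugs, tongue between these, eye centre 74 to 88 mm in front of the box centre, 57 up.
- keeper_bar (a point): Middle of the keeper's free end bar (8 mm wide, 38 long, 4 thick), 17 mm in front of the eye centre. The eye is shorter than the stud's head and goes over it only tilted some 30 degrees, this end low: this bar goes under the head's end that points away from the box, is drawn against the stud, then the grip is lowered; the other bar passes the head's other end with about 2 mm to spare.
- mortar: closed brass mortar, 90 mm across, 128 tall, bystander; origin under its centre
- pestle: pale wooden pestle, 194 mm long, 25 thick, lying, bystander; origin under its middle
- jar_a: white lidded porcelain jar with a blue band, 67 mm across, 95 tall, bystander; origin under its centre
- jar_b: smaller white lidded porcelain jar with a blue band, 64 mm across, 90 tall, bystander; origin under its centre
- mug: striped mug, 86 mm across, 90 tall, handle on its -y side, bystander; origin under its middle
- weights: closed wooden weight box, 86 x 150 mm, 41 tall, bystander; origin under its centre
- scoop: brass scoop with wooden handle, 165 mm long, 50 wide, 30 tall, bystander; origin under its middle
- weight_big: brass weight with a button top, 28 mm across, 36 tall, bystander; origin under its centre
Not all that is in view belongs to the job. Several things look just like the part that bears keeper_grip: the one meant starts farthest from the robot's base.

How it is judged:
By the outcome, as a careful person would: the job done as asked, in the order asked, and still so for the second after the job is handed in, with the robot touching nothing.
It also fails if it takes over 48 s, if anything falls off the work surface, if the arm or the gripper's body presses on something with over 40 N, if the wrist force passes 120 N, or if a joint passes its speed limit or range.

## Working session

There is one attempt and no reset: what is moved stays moved. The work goes in short steps, Python scripts to look and compute and a tool call to move; the robot and the scene stay as the last step left them, time stands still between calls to the robot, and variables do not carry over. Pictures are saved under pics/ and viewed, and the job is handed in when it is done.

Besides the shell and the picture viewer there is one more tool, called after "Emit:" by a JSON object that holds its "api" and its "payload", one argument or row to a line. move_arm: Moves the arm, as the interface text tells. Its arguments: {"type":"object","properties":{"series":{"type":"array","items":{"type":"object","properties":{"x":{"type":"number"},"y":{"type":"number"},"z":{"type":"number"},"rx":{"type":"number"},"ry":{"type":"number"},"rz":{"type":"number"}}}},"jaw":{"type":"number"},"newtons":{"type":"number"}},"required":["series"]}

```bash
mkdir -p pics; ls
python3 - <<'E'
from cell import arm
import cv2
for n in("side","top"):
    cv2.imwrite(f"pics/{n}0.png",arm.get_image(n)); p=arm.camera_params(n); print(n,p)
print(arm.observe())
E
```

```text
pics
side {'K': array([[395.2424038 ,   0.        , 259.98924895],
       [  0.        , 395.2424038 , 190.3861107 ],
       [  0.        ,   0.        ,   1.        ]]), 'k1': -0.05546662157256946, 'R': array([[ 0.90524288, -0.42488739,  0.00245558],
       [-0.17970788, -0.38810036, -0.90392654],
       [ 0.38501999,  0.81783178, -0.4276807 ]]), 't': array([-0.47702553,  0.21005507,  0.71869069])}
top {'K': array([[476.8272928 ,   0.        , 251.84857255],
       [  0.        , 476.8272928 , 182.91954416],
       [  0.        ,   0.        ,   1.        ]]), 'k1': -0.0871365390476518, 'R': array([[ 0.06612165, -0.99780467,  0.00370966],
       [-0.9693883 , -0.06511873, -0.23674009],
       [ 0.23646193,  0.01205755, -0.97156594]]), 't': array([0.07843237, 0.59107441, 1.30506508])}
{'clock': 0.1, 'joints': array([-1.25054289,  0.43516674,  0.02497834,  1.573989  , -0.01158857,
        1.1340176 , -0.07507202]), 'dq': array([ 0.00069745, -0.00292152, -0.00082279, -0.00384481,  0.00083136,
       -0.00069625,  0.00037811]), 'joint_efforts': array([ 3.81970967e-03, -6.69132900e+01,  9.88011025e-01, -3.15142322e+01,
       -6.06104638e-02,  3.73338978e-02,  3.27442410e-05]), 'position': array([0.25635282, 0.56953521, 0.24502177]), 'ee_rot': array([-1.38100305, -0.89149909,  0.8933435 ]), 'force': array([ 0.16673805,  0.65436402, -0.26682371]), 'ft_torque': array([0.04570929, 0.00190878, 0.0352854 ]), 'width': 1.0017104693589134}
```

View pics/side0.png

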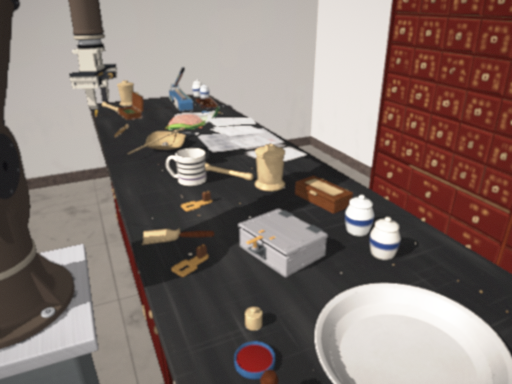

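View pics/top0.png

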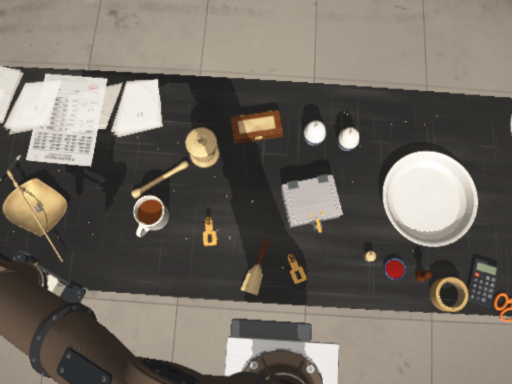

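Run:
```python
from cell import arm
from scipy.spatial.transform import Rotation as R
print(R.from_rotvec(arm.observe()['ee_rot']).as_matrix().round(3))
import cv2
a=cv2.imread("pics/top0.png"); cv2.imwrite("pics/top0z.png",cv2.resize(a[100:330,80:400],(800,575),interpolation=cv2.INTER_CUBIC))
a=cv2.imread("pics/side0.png"); cv2.imwrite("pics/side0z.png",cv2.resize(a[100:330,130:450],(800,575),interpolation=cv2.INTER_CUBIC))
```

```text
[[ 0.41  -0.    -0.912]
 [ 0.912 -0.001  0.41 ]
 [-0.001 -1.    -0.   ]]
```

View zooms.

View pics/side0z.png

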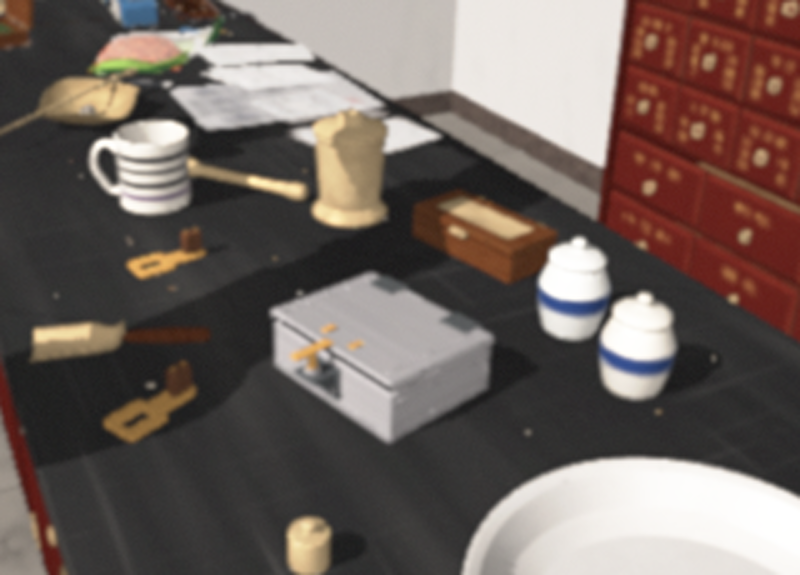

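View pics/top0z.png

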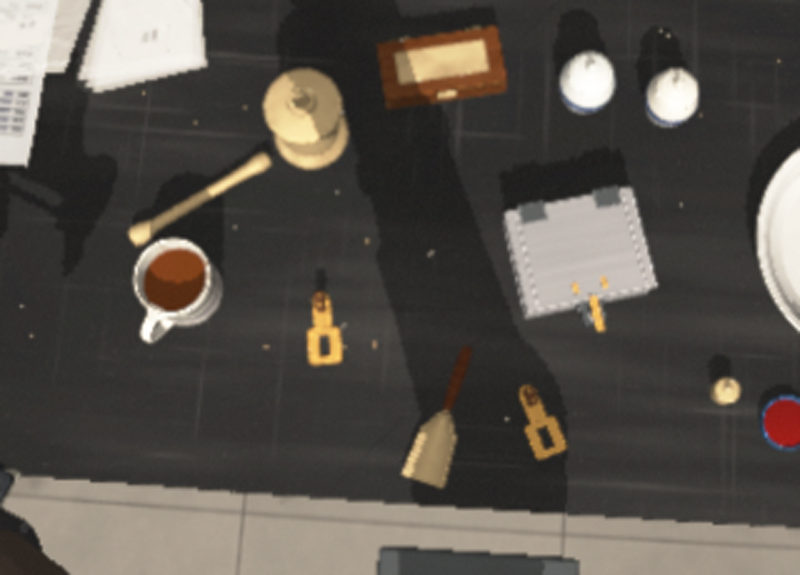

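```bash
cat > h.py <<'E'
import numpy as np, cv2
from scipy.spatial.transform import Rotation as R
from cell import arm
P={n:arm.camera_params(n) for n in("side","top")}
def ray(n,px):
    p=P[n];K=p['K'];d=np.array([(px[0]-K[0,2])/K[0,0],(px[1]-K[1,2])/K[1,1]])
    u=d.copy()
    for _ in range(20): u=d/(1+p['k1']*(u@u))
    Rm=np.array(p['R']);c=-Rm.T@p['t'];return c,Rm.T@np.array([u[0],u[1],1.])
def plane(n,px,z):
    c,d=ray(n,px);return c+d*(z-c[2])/d[2]
def proj(n,X):
    p=P[n];q=np.array(p['R'])@np.array(X)+p['t'];u=q[:2]/q[2];u=u*(1+p['k1']*(u@u));K=p['K'];return np.array([K[0,0]*u[0]+K[0,2],K[1,1]*u[1]+K[1,2]])
def tri(a,b):
    (c1,d1),(c2,d2)=ray("top",a),ray("side",b);d1=d1/np.linalg.norm(d1);d2=d2/np.linalg.norm(d2)
    s=np.linalg.lstsq(np.c_[d1,-d2],c2-c1,rcond=None)[0];p,q=c1+s[0]*d1,c2+s[1]*d2;return (p+q)/2,np.linalg.norm(p-q)
E
python3 - <<'E'
from h import *
for n in("top","side"):
    a=cv2.imread(f"pics/{n}0.png");h=cv2.cvtColor(a,cv2.COLOR_BGR2HSV)
    m=cv2.inRange(h,(10,110,90),(28,255,255))
    k,l,s,c=cv2.connectedComponentsWithStats(m)
    for i in range(1,k):
        if s[i,4]>15: print(n,s[i],c[i].round(1),plane(n,c[i],0.004).round(3))
a=cv2.imread("pics/top0.png");b=cv2.imread("pics/side0.png")
z=lambda im,x,y,w:cv2.resize(im[y:y+w*3//4,x:x+w],(400,300),interpolation=cv2.INTER_CUBIC)
cv2.imwrite("pics/crop1.png",np.vstack([np.hstack([z(a,180,205,64),z(b,165,180,64)]),np.hstack([z(a,275,165,80),z(b,235,205,100)])]))
E
```

```text
top [237 110  46  31 618] [263.6 125.7] [0.787 0.094 0.004]
top [ 33 180  33  51 468] [ 49.6 208.5] [0.48  0.726 0.004]
top [ 20 185   9   7  24] [ 23.5 188.1] [0.537 0.819 0.004]
top [  5 191  14  27 140] [ 10.6 202.1] [0.491 0.852 0.004]
top [138 200  24  16 257] [150.6 206.8] [0.507 0.417 0.004]
top [203 217  14  30 292] [209.1 232.8] [0.441 0.235 0.004]
top [316 219   6  14  51] [318.5 225.6] [ 0.484 -0.088  0.004]
top [ 15 221  15   7  33] [ 22.8 224. ] [0.427 0.801 0.004]
top [ 31 222  12  12  60] [ 36.7 228.4] [0.417 0.756 0.004]
top [288 254  19  30 262] [296.  270.2] [ 0.348 -0.027  0.004]
top [418 273  13   8  43] [424.7 276.8] [ 0.352 -0.407  0.004]
top [430 277  38  35 457] [446.8 294.6] [ 0.303 -0.473  0.004]
top [494 293  18  29 273] [503.  305.8] [ 0.279 -0.644  0.004]
side [454   0   4   9  21] [455.3   2.6] [-3.0218e+01 -2.6510e+01  4.0000e-03]
side [473   5   4   5  16] [474.4   6.8] [-7.1950e+01 -5.7247e+01  4.0000e-03]
side [436  29   4   9  21] [437.5  33.4] [7.404e+00 5.737e+00 4.000e-03]
side [491  36   6   7  26] [493.5  39.2] [7.310e+00 4.327e+00 4.000e-03]
s
[... 731 characters left out ...]
.469 0.004]
side [420 127   4   7  17] [421.5 129.4] [1.556 0.508 0.004]
side [431 127   5  12  34] [432.8 132.3] [1.567 0.454 0.004]
side [494 149   5   8  24] [495.8 152.1] [1.595 0.168 0.004]
side [410 165 100  48 260] [460.2 188.7] [ 1.189 -0.005  0.004]
side [305 179  47  34 623] [325.4 196.3] [0.79  0.123 0.004]
side [492 186   7   7  18] [494.9 189.2] [ 1.285 -0.054  0.004]
side [180 191  32  21 249] [195.3 203.3] [0.442 0.236 0.004]
side [473 205   5   5  17] [474.8 206.8] [ 1.127 -0.106  0.004]
side [482 210   6   5  23] [484.6 211.9] [ 1.126 -0.138  0.004]
side [247 236  15  11  54] [254.3 240.5] [ 0.511 -0.003  0.004]
side [171 255  37  22 354] [187.9 265.5] [ 0.345 -0.033  0.004]
```

View pics/crop1.png

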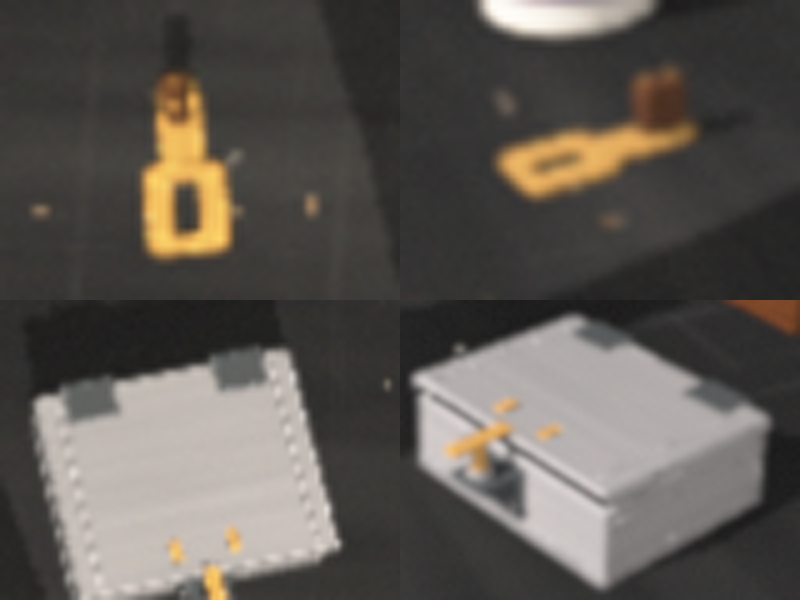

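Run:
```python
from h import *
a=cv2.imread("pics/top0.png");b=cv2.imread("pics/side0.png")
cv2.imwrite("pics/bt.png",cv2.resize(a[172:237,275:350],None,fx=8,fy=8,interpolation=cv2.INTER_CUBIC))
cv2.imwrite("pics/bs.png",cv2.resize(b[205:277,234:332],None,fx=8,fy=8,interpolation=cv2.INTER_CUBIC))
for n,im in(("top",a),("side",b)):
    s=8;H=cv2.cvtColor(cv2.resize(im,None,fx=s,fy=s,interpolation=cv2.INTER_CUBIC),cv2.COLOR_BGR2HSV)
    m=cv2.inRange(H,(10,100,80),(28,255,255))
    x0,y0,x1,y1=((195,205,225,255) if n=="top" else (170,185,222,218))
    k,l,st,c=cv2.connectedComponentsWithStats(m[y0*s:y1*s,x0*s:x1*s]);i=1+np.argmax(st[1:,4])
    mm=(l==i).astype(np.uint8)
    cs,hi=cv2.findContours(mm,cv2.RETR_CCOMP,cv2.CHAIN_APPROX_NONE)
    for cc,hh in zip(cs,hi[0]):
        if cv2.contourArea(cc)<s*s*3: continue
        M=cv2.moments(cc);u=np.array([M['m10']/M['m00'],M['m01']/M['m00']])
        toP=lambda q:(np.array(q)+.5)/s-.5+[x0,y0]
        print(n,"hole" if hh[3]>=0 else "outer",cv2.contourArea(cc)/64,toP(u).round(2),plane(n,toP(u),.004).round(4))
        W=np.array([plane(n,toP(q[0]),.004)[:2] for q in cc],np.float32)
        if hh[3]>=0: r=cv2.minAreaRect(W*1000);print(r)
        else: np.save(f"k_{n}.npy",W)
    # box brass
    x0,y0,x1,y1=((300,195,335,240) if n=="top" else (240,220,285,255))
    k,l,st,c=cv2.connectedComponentsWithStats(m[y0*s:y1*s,x0*s:x1*s])
    for i in range(1,k):
        if st[i,4]>64: 
            p=toP(c[i]);print(n,"box brass",st[i,4]/64,p.round(2),plane(n,p,.0605).round(4))
```

```text
top outer 327.2578125 [209.02 233.2 ] [0.4396 0.2347 0.004 ]
top hole 20.015625 [209.4  237.73] [0.4263 0.2324 0.004 ]
((426.52886962890625, 232.36151123046875), (21.102460861206055, 9.597722053527832), 8.107316017150879)
top box brass 7.125 [321.26 212.48] [ 0.5132 -0.087   0.0605]
top box brass 6.21875 [309.74 214.78] [ 0.5044 -0.0541  0.0605]
top box brass 56.671875 [318.43 225.55] [ 0.4748 -0.0801  0.0605]
side outer 265.6953125 [195.81 203.  ] [0.4439 0.2373 0.004 ]
side box brass 6.640625 [261.11 230.89] [ 0.5035 -0.0552  0.0605]
side box brass 62.96875 [254.45 240.53] [ 0.475  -0.0837  0.0605]
side box brass 6.234375 [271.62 237.51] [ 0.512  -0.0882  0.0605]
```

View pics/bt.png

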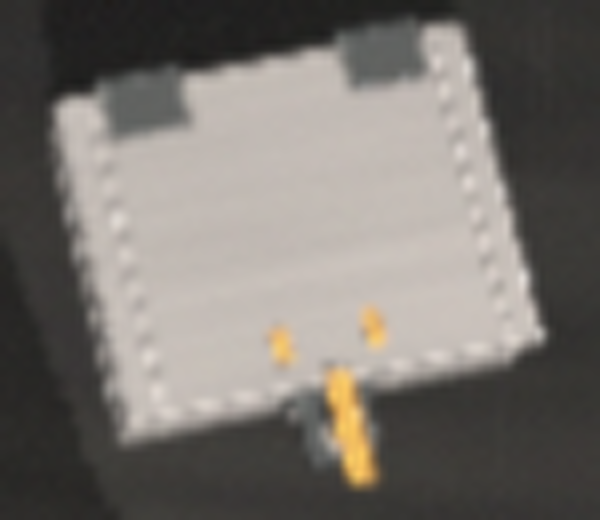

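View pics/bs.png

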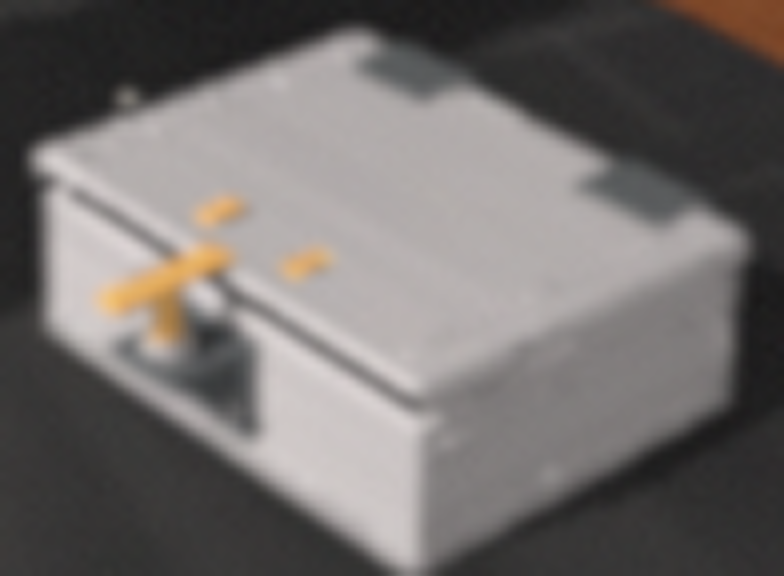

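Run:
```python
from h import *
L={'bl':(60,76,55),'br':(60,-76,55),'fr':(-62,-76,59),'fl':(-62,76,59),'lr':(-45.5,-17,60.9),'ll':(-45.5,17,60.9)}
T={'bl':(55,100),'br':(462,25),'fr':(545,335),'fl':(122,440)}
S={'bl':(355,30),'br':(748,240),'fr':(425,385),'fl':(35,155)}
T={k:np.array(v)/8+[275,172]-.44 for k,v in T.items()};T['lr']=[321.26,212.48];T['ll']=[309.74,214.78]
S={k:np.array(v)/8+[234,205]-.44 for k,v in S.items()};S['lr']=[271.62,237.51];S['ll']=[261.11,230.89]
def fit(W,keys):
    A=np.array([L[k][:2] for k in keys])/1000;B=np.array([W[k][:2] for k in keys])
    a0,b0=A.mean(0),B.mean(0);U,s,Vt=np.linalg.svd((A-a0).T@(B-b0));Rm=Vt.T@np.diag([1,np.linalg.det(Vt.T@U.T)])@U.T
    t=b0-Rm@a0;return t.round(4),np.degrees(np.arctan2(Rm[1,0],Rm[0,0])).round(2),((A@Rm.T+t-B)*1000).round(1).tolist()
for n,D in(("top",T),("side",S)):
    W={k:plane(n,D[k],L[k][2]/1000) for k in D}
    print(n,fit(W,list(D)));print('c',fit(W,['bl','br','fr','fl']))
W={k:tri(T[k],S[k])[0] for k in T}
for k in W: print(k,W[k].round(4),tri(T[k],S[k])[1].round(4))
print(fit(W,list(T)))
# keeper
for n in("top","side"):
    W=np.load(f"k_{n}.npy")*1000
    print(n,W.min(0),W.max(0))
# head ends estimates
s=8
for n,x0,y0,x1,y1,z in(("top",300,216,335,240,.062),("side",240,232,265,255,.062)):
    im=cv2.imread(f"pics/{n}0.png");H=cv2.cvtColor(cv2.resize(im,None,fx=s,fy=s,interpolation=cv2.INTER_CUBIC),cv2.COLOR_BGR2HSV)
    m=cv2.inRange(H,(10,100,80),(28,255,255))[y0*s:y1*s,x0*s:x1*s]
    k,l,st,c=cv2.connectedComponentsWithStats(m);i=1+np.argmax(st[1:,4])
    ys,xs=np.nonzero(l==i);Q=np.array([plane(n,((x+.5)/s-.5+x0,(y+.5)/s-.5+y0),z)[:2] for x,y in zip(xs,ys)])*1000
    c0=Q.mean(0);w,v=np.linalg.eigh(np.cov((Q-c0).T));e=(Q-c0)@v
    print(n,'head',c0,np.degrees(np.arctan2(v[1,1],v[0,1])),e[:,1].min(),e[:,1].max(),e[:,0].min(),e[:,0].max())
```

```text
top (array([ 0.5517, -0.0581]), np.float64(15.61), [[-1.7, -0.1], [0.8, 1.5], [-2.3, 1.1], [4.7, -2.8], [-0.7, 0.2], [-0.9, 0.1]])
c (array([ 0.5513, -0.058 ]), np.float64(15.57), [[-2.0, -0.1], [0.4, 1.6], [-2.7, 1.2], [4.4, -2.7]])
side (array([ 0.5515, -0.0603]), np.float64(15.63), [[0.4, -1.0], [1.5, 2.6], [-2.7, -2.1], [0.4, 1.0], [0.5, -0.1], [-0.2, -0.4]])
c (array([ 0.5515, -0.0604]), np.float64(15.69), [[0.4, -1.1], [1.7, 2.6], [-2.5, -2.3], [0.5, 0.8]])
bl [0.5902 0.0316 0.0541] 0.0017
br [ 0.6299 -0.1171  0.0529] 0.0005
fr [ 0.5145 -0.1489  0.0597] 0.0002
fl [4.70e-01 3.00e-04 5.59e-02] 0.0054
lr [ 0.513  -0.087   0.0596] 0.0007
ll [ 0.5043 -0.0541  0.0598] 0.0004
(array([ 0.5522, -0.0583]), np.float64(15.5), [[-0.4, -0.7], [0.4, 1.6], [-1.7, 0.8], [2.2, -1.9], [-0.1, 0.1], [-0.4, 0.0]])
top [400.64197 208.98964] [490.19    255.66711]
side [398.92355 200.13258] [500.48352 300.2745 ]
top head [474.62172766 -79.93008901] -163.87971333111915 -22.669617841024298 20.53742608497044 -6.873308273419019 6.554073697352232
side head [474.0946559  -85.78874693] -142.59379558026706 -22.745417373896572 20.53973205724642 -12.102660003019803 12.45758306559921
```

Run:
```python
from h import *
for n in("top","side"):
    W=np.load(f"k_{n}.npy")*1000
    # eye end edges: iterate angle, midline
    m=np.zeros((1000,1400),np.uint8);s=10;o=np.array([390,185])
    cv2.fillPoly(m,[((W-o)*s).astype(np.int32)],255)
    ys,xs=np.nonzero(m);Q=np.c_[xs,ys]/s+o
    ang=0.15
    for it in range(6):
        c,si=np.cos(ang),np.sin(ang);u=Q@[c,si];v=Q@[-si,c]
        u0=u.min();mid=[];
        for k in np.arange(4,75,1.):
            w=v[(abs(u-u0-k)<.5)]
            if len(w)>50: mid.append((k,(w.min()+w.max())/2,w.max()-w.min()))
        mid=np.array(mid);g=mid[(mid[:,0]<60)] if n=="top" else mid[mid[:,0]<38]
        p=np.polyfit(g[:,0],g[:,1],1);ang+=np.arctan(p[0])
    print(n,np.degrees(ang),'front',u0);print(mid[::4].round(1).tolist())
    e=(u0+21)*np.array([c,si])+np.polyval(p,21)*np.array([-si,c]);print('eye if front edge exact',e)
```

```text
top 9.436296531964167 front 434.45271159811625
[[4.0, 159.5, 40.0], [8.0, 159.6, 42.6], [12.0, 159.7, 43.4], [16.0, 159.5, 43.0], [20.0, 159.2, 43.0], [24.0, 159.3, 43.7], [28.0, 159.3, 43.1], [32.0, 159.3, 42.4], [36.0, 159.3, 42.0], [40.0, 159.5, 41.7], [44.0, 159.6, 38.7], [48.0, 160.0, 27.6], [52.0, 159.3, 24.6], [56.0, 159.5, 25.0], [60.0, 159.6, 25.1], [64.0, 159.4, 25.3], [68.0, 159.2, 25.4], [72.0, 159.2, 24.0]]
eye if front edge exact [423.14749186 231.96599683]
side 48.545211610342164 front 437.87964354619544
[[4.0, -112.7, 16.5], [8.0, -110.7, 25.1], [12.0, -108.6, 32.7], [16.0, -106.9, 40.5], [20.0, -106.5, 46.7], [24.0, -107.1, 52.2], [28.0, -107.0, 55.7], [32.0, -107.5, 58.3], [36.0, -107.4, 58.6], [40.0, -107.8, 56.2], [44.0, -108.8, 53.4], [48.0, -110.6, 51.7], [52.0, -114.0, 53.5], [56.0, -116.3, 52.1], [60.0, -119.6, 52.2], [64.0, -122.1, 50.3], [68.0, -128.5, 40.8], [72.0, -130.4, 38.8]]
eye if front edge exact [416.39019315 221.02728355]
```

Emit:
{"api": "move_arm", "payload": {
  "series": [
    {"ry": -0.147},
    {"ry": -0.147},
    {"ry": -0.147},
    {"ry": -0.145},
    {}
  ],
  "jaw": 5
}}

```text
invalid input
```

```bash
cat >> h.py <<'E'
def st():
    o=arm.observe();M=R.from_rotvec(o['ee_rot']).as_matrix();return o,np.array(o['position']),M
def to(target,keep=True):
    o,p,M=st();d=M.T@(np.array(target)-p)*100
    hx=np.degrees(np.arctan2(M[1,0],M[0,0]));print('t',round(o['clock'],2),'p',p.round(4),'xhead',hx.round(2),'ydir',M[:,1].round(3),'zdir',M[:,2].round(3),'F',np.array(o['force']).round(2),'w',round(o['width'],3));print('tool shift cm',d.round(2),'j',np.array(o['joints']).round(2))
E
python3 -c "
from h import *
to([.4753,.2407,.12])"
```

```text
t 0.1 p [0.2564 0.5695 0.245 ] xhead 65.77 ydir [-0.    -0.001 -1.   ] zdir [-0.912  0.41  -0.   ] F [ 0.17  0.65 -0.27] w 1.002
tool shift cm [-20.98  12.54 -33.46] j [-1.25  0.44  0.02  1.57 -0.01  1.13 -0.08]
```

Emit:
{"api": "move_arm", "payload": {
  "series": [
    {"x": 0, "y": 0, "z": 0, "rx": 0, "ry": -0.147, "rz": 0},
    {"x": 0, "y": 0, "z": 0, "rx": 0, "ry": -0.147, "rz": 0},
    {"x": 0, "y": 0, "z": 0, "rx": 0, "ry": -0.147, "rz": 0},
    {"x": 0, "y": 0, "z": 0, "rx": 0, "ry": -0.147, "rz": 0}
  ],
  "jaw": 5
}}

```text
clock: 0.6
position: [0.2557, 0.5685, 0.243]
ee_rot: [-1.119, -1.339, 1.348]
force: [0.6, -0.2, 0.5]
width: 0.613
```

```bash
python3 -c "
from h import *
to([.4753,.2407,.12])"
```

```text
t 0.6 p [0.2557 0.5685 0.243 ] xhead 100.48 ydir [-0.002 -0.005 -1.   ] zdir [-0.983 -0.182  0.003] F [ 0.58 -0.17  0.53] w 0.613
tool shift cm [-36.17  12.44 -15.66] j [-1.16  0.44 -0.11  1.57  0.05  1.14  0.47]
```

Emit:
{"api": "move_arm", "payload": {
  "series": [
    {"x": -4, "y": 0, "z": -1.74},
    {"x": -4, "y": 0, "z": -1.74},
    {"x": -4, "y": 0, "z": -1.74},
    {"x": -4, "y": 1, "z": -1.74},
    {"x": -4, "y": 1, "z": -1.74},
    {"x": -4, "y": 2, "z": -1.74},
    {"x": -4, "y": 2, "z": -1.74},
    {"x": -4, "y": 3, "z": -1.74},
    {"x": -4, "y": 3, "z": -1.74}
  ]
}}

```text
invalid input
```

```bash
python3 -c "
from h import *
to([.4753,.2407,.06])"
```

```text
t 0.6 p [0.2557 0.5685 0.243 ] xhead 100.48 ydir [-0.002 -0.005 -1.   ] zdir [-0.983 -0.182  0.003] F [ 0.58 -0.17  0.53] w 0.613
tool shift cm [-36.14  18.44 -15.68] j [-1.16  0.44 -0.11  1.57  0.05  1.14  0.47]
```

All six keys are needed in each row.

Emit:
{"api": "move_arm", "payload": {
  "series": [
    {"x": -4, "y": 0, "z": -1.74, "rx": 0, "ry": 0, "rz": 0},
    {"x": -4, "y": 0, "z": -1.74, "rx": 0, "ry": 0, "rz": 0},
    {"x": -4, "y": 0, "z": -1.74, "rx": 0, "ry": 0, "rz": 0},
    {"x": -4, "y": 1, "z": -1.74, "rx": 0, "ry": 0, "rz": 0},
    {"x": -4, "y": 1, "z": -1.74, "rx": 0, "ry": 0, "rz": 0},
    {"x": -4, "y": 2, "z": -1.74, "rx": 0, "ry": 0, "rz": 0},
    {"x": -4, "y": 2, "z": -1.74, "rx": 0, "ry": 0, "rz": 0},
    {"x": -4, "y": 3, "z": -1.74, "rx": 0, "ry": 0, "rz": 0},
    {"x": -4, "y": 3, "z": -1.74, "rx": 0, "ry": 0, "rz": 0}
  ]
}}

```text
clock: 1.72
position: [0.4802, 0.2365, 0.1202]
ee_rot: [-1.113, -1.347, 1.354]
force: [0.2, 0.1, -0.9]
width: 0.549
```

```bash
python3 -c "
from h import *
to([.4753,.2407,.06])"
```

```text
t 1.73 p [0.4802 0.2365 0.1202] xhead 101.06 ydir [-0.002 -0.004 -1.   ] zdir [-0.981 -0.192  0.002] F [ 0.21  0.11 -0.86] w 0.549
tool shift cm [0.52 6.01 0.39] j [-0.55  0.44 -0.01  1.93  0.01  0.78  1.2 ]
```

Emit:
{"api": "move_arm", "payload": {
  "series": [
    {"x": 0.5, "y": 2, "z": 0.39, "rx": 0, "ry": 0.028, "rz": 0},
    {"x": 0, "y": 2, "z": 0, "rx": 0, "ry": 0, "rz": 0},
    {"x": 0, "y": 1.5, "z": 0, "rx": 0, "ry": 0, "rz": 0},
    {"x": 0, "y": 0.3, "z": 0, "rx": 0, "ry": 0, "rz": 0}
  ],
  "jaw": 4
}}

```text
clock: 2.22
position: [0.4762, 0.2344, 0.0575]
ee_rot: [-1.133, -1.315, 1.332]
force: [0.7, -0.4, 1.0]
width: 0.435
```

```bash
python3 -c "
from h import *
to([.4753,.2407,.0245])
a=arm.get_image('side');b=arm.get_image('top')
z=lambda im,x,y,w:cv2.resize(im[y:y+w*3//4,x:x+w],(400,300),interpolation=cv2.INTER_CUBIC)
cv2.imwrite('pics/g1.png',np.hstack([z(a,150,160,80),z(b,170,190,80)]))
print(proj('side',[.4753,.2407,.03]),proj('top',[.4753,.2407,.03]))
"
```

```text
t 2.23 p [0.4762 0.2344 0.0575] xhead 98.94 ydir [-0.005 -0.008 -1.   ] zdir [-0.988 -0.155  0.006] F [ 0.74 -0.36  0.96] w 0.435
tool shift cm [ 0.66  3.3  -0.03] j [-0.56  0.52 -0.    1.99  0.01  0.64  1.16]
[205.81844373 191.87942727] [207.28066678 219.7334616 ]
```

View pics/g1.png

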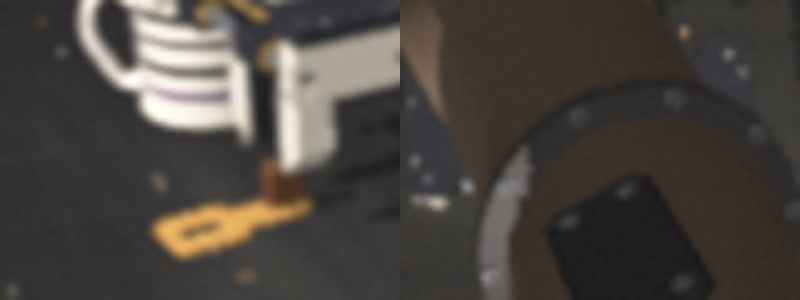

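Emit:
{"api": "move_arm", "payload": {
  "series": [
    {"x": 0.66, "y": 0.3, "z": 0, "rx": -0.006, "ry": -0.008, "rz": -0.007},
    {"x": 0, "y": 1, "z": 0, "rx": 0, "ry": 0, "rz": 0},
    {"x": 0, "y": 1, "z": 0, "rx": 0, "ry": 0, "rz": 0},
    {"x": 0, "y": 0.5, "z": 0, "rx": 0, "ry": 0, "rz": 0},
    {"x": 0, "y": 0, "z": 0, "rx": 0, "ry": 0, "rz": 0}
  ],
  "jaw": 3.5
}}

```text
clock: 2.95
position: [0.4762, 0.2428, 0.0297]
ee_rot: [-1.127, -1.334, 1.327]
force: [-0.3, 0.6, 0.1]
width: 0.376
```

```bash
python3 -c "
from h import *
to([.4753,.2407,.0245])
"
```

```text
t 2.95 p [0.4762 0.2428 0.0297] xhead 99.49 ydir [ 0.003  0.002 -1.   ] zdir [-0.986 -0.165 -0.004] F [-0.33  0.59  0.14] w 0.376
tool shift cm [-0.19  0.52  0.12] j [-0.56  0.57 -0.01  2.    0.01  0.56  1.16]
```

Emit:
{"api": "move_arm", "payload": {
  "series": [
    {"x": -0.19, "y": 0.45, "z": 0.1, "rx": 0.003, "ry": 0, "rz": 0},
    {"x": 0, "y": 0.05, "z": 0, "rx": 0, "ry": 0, "rz": 0}
  ]
}}

```text
clock: 3.2
position: [0.4756, 0.2405, 0.0245]
ee_rot: [-1.125, -1.331, 1.329]
force: [0.0, -0.0, -0.4]
width: 0.382
```

```bash
python3 -c "
from h import *
to([.4753,.2407,.0245])
"
```

```text
t 3.2 p [0.4756 0.2405 0.0245] xhead 99.48 ydir [ 0.     0.002 -1.   ] zdir [-0.986 -0.165 -0.001] F [ 0.05 -0.05 -0.41] w 0.382
tool shift cm [0.02 0.   0.03] j [-0.56  0.58 -0.01  2.01  0.01  0.56  1.16]
```

Emit:
{"api": "move_arm", "payload": {
  "series": [
    {"x": 0, "y": 0, "z": 0, "rx": 0, "ry": 0, "rz": 0},
    {"x": 0, "y": 0, "z": 0, "rx": 0, "ry": 0, "rz": 0},
    {"x": 0, "y": 0, "z": 0, "rx": 0, "ry": 0, "rz": 0},
    {"x": 0, "y": 0, "z": 0, "rx": 0, "ry": 0, "rz": 0}
  ],
  "jaw": 0.6,
  "newtons": 50
}}

```text
clock: 3.7
position: [0.4759, 0.2406, 0.0249]
ee_rot: [-1.126, -1.332, 1.328]
force: [-0.2, -0.3, -1.2]
width: 0.127
```

```bash
python3 -c "
from h import *
to([.4753,.2407,.0245])
"
```

```text
t 3.7 p [0.4759 0.2406 0.0249] xhead 99.47 ydir [ 0.001  0.002 -1.   ] zdir [-0.986 -0.165 -0.001] F [-0.25 -0.33 -1.2 ] w 0.127
tool shift cm [0.02 0.04 0.06] j [-0.56  0.58 -0.01  2.01  0.01  0.56  1.16]
```

Emit:
{"api": "move_arm", "payload": {
  "series": [
    {"x": 0, "y": -1, "z": 0, "rx": 0, "ry": 0, "rz": 0},
    {"x": 0, "y": -3, "z": 0, "rx": 0, "ry": 0, "rz": 0},
    {"x": 0, "y": -4, "z": 0, "rx": 0, "ry": -0.053, "rz": 0},
    {"x": -2, "y": -4, "z": 0, "rx": 0, "ry": -0.053, "rz": 0},
    {"x": -4, "y": -2, "z": 0, "rx": 0, "ry": 0, "rz": 0},
    {"x": -4, "y": 0, "z": 0, "rx": 0, "ry": 0, "rz": 0},
    {"x": -4, "y": 0, "z": 0, "rx": 0, "ry": 0, "rz": 0},
    {"x": -4, "y": 0, "z": 0, "rx": 0, "ry": 0, "rz": 0}
  ]
}}

```text
clock: 4.7
position: [0.5245, 0.0661, 0.1746]
ee_rot: [-1.063, -1.421, 1.409]
force: [-0.1, -0.6, -1.0]
width: 0.131
```

```bash
python3 -c "
from h import *
to([.4958,-.074,.16])
"
```

```text
t 4.7 p [0.5245 0.0661 0.1746] xhead 106.22 ydir [ 0.005  0.004 -1.   ] zdir [-0.96  -0.279 -0.006] F [-0.05 -0.59 -1.03] w 0.131
tool shift cm [-12.66   1.38   6.68] j [-0.23  0.35  0.    1.9  -0.01  0.88  1.63]
```

Emit:
{"api": "move_arm", "payload": {
  "series": [
    {"x": -3, "y": 0, "z": 2, "rx": -0.13, "ry": 0.012, "rz": 0},
    {"x": -3, "y": 0, "z": 2, "rx": -0.13, "ry": 0, "rz": 0},
    {"x": -3, "y": 0, "z": 2, "rx": -0.13, "ry": 0, "rz": 0},
    {"x": -3, "y": 0, "z": 1, "rx": -0.13, "ry": 0, "rz": 0},
    {"x": 0, "y": 0, "z": 0, "rx": 0, "ry": 0, "rz": 0}
  ]
}}

```text
clock: 5.32
position: [0.4943, -0.0469, 0.1655]
ee_rot: [-1.329, -1.779, 1.093]
force: [0.1, 1.2, -1.9]
width: 0.126
```

```bash
cat >> h.py <<'E'
B=np.array([.5517,-.0585]);YB=np.radians(15.55)
def bx(p): # world->box
    d=np.array(p[:2])-B;c,s=np.cos(YB),np.sin(YB);return np.array([c*d[0]+s*d[1],-s*d[0]+c*d[1],p[2]])*1000
def wb(q):
    c,s=np.cos(YB),np.sin(YB);q=np.array(q)/1000;return np.array([B[0]+c*q[0]-s*q[1],B[1]+s*q[0]+c*q[1],q[2]])
UE,WE=50.6,22.7
def rep(tex=None,tey=0,tez=None,tth=None):
    o,p,M=st();kx=-M[:,2];kz=-M[:,1]
    e=p-kx*UE/1000-kz*WE/1000;th=np.degrees(np.arcsin(kx[2]));yaw=np.degrees(np.arctan2(kx[1],kx[0]))-np.degrees(YB);roll=np.degrees(np.arcsin(M[2,0]))
    c,s=np.cos(YB),np.sin(YB);F=np.array(o['force']);Fb=np.array([c*F[0]+s*F[1],-s*F[0]+c*F[1],F[2]])
    print('t',round(o['clock'],2),'eye',bx(e).round(2),'tilt',th.round(2),'dyaw',yaw.round(2),'roll',roll.round(2),'Fbox',Fb.round(1),'tq',np.array(o['ft_torque']).round(2),'w',round(o['width'],3),'tcp',bx(p).round(1))
    if tex is not None:
        t=np.radians(th if tth is None else tth)
        ax=np.array([np.cos(YB),np.sin(YB),0]);az=np.array([0,0,1.])
        kx2=np.cos(t)*ax+np.sin(t)*az;kz2=-np.sin(t)*ax+np.cos(t)*az
        M2=np.c_[np.cross(kz2,kx2),-kz2,-kx2]
        P2=wb([tex,tey,tez])+kx2*UE/1000+kz2*WE/1000
        print('shift cm',(M.T@(P2-p)*100).round(3),'rot',R.from_matrix(M.T@M2).as_rotvec().round(4))
    return o
E
python3 -c "
from h import *
rep(-90,0,75,30)
a=arm.get_image('side');b=arm.get_image('top')
cv2.imwrite('pics/s2.png',a);cv2.imwrite('pics/t2.png',b)
z=lambda im,x,y,w:cv2.resize(im[y:y+w*3//4,x:x+w],(400,300),interpolation=cv2.INTER_CUBIC)
cv2.imwrite('pics/g2.png',np.hstack([z(a,200,170,120),z(b,265,170,100)]))
"
```

```text
t 5.33 eye [-87.74  27.29 122.9 ] tilt 25.98 dyaw -0.39 roll 1.19 Fbox [ 0.4  1.2 -1.9] tq [-0.14  0.63  0.02] w 0.126 tcp [-52.2  26.5 165.5]
shift cm [-2.745  3.804  2.456] rot [-0.07   -0.0068  0.0198]
```

View pics/g2.png

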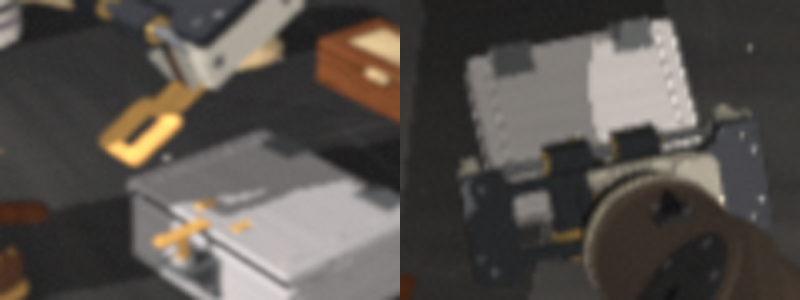

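Emit:
{"api": "move_arm", "payload": {
  "series": [
    {"x": -1.4, "y": 1.2, "z": 0.8, "rx": -0.04, "ry": -0.0035, "rz": 0.01},
    {"x": -1.3, "y": 1.2, "z": 0.8, "rx": -0.04, "ry": -0.0035, "rz": 0.01},
    {"x": 0, "y": 0.8, "z": 0.4, "rx": 0, "ry": 0, "rz": 0},
    {"x": 0, "y": 0, "z": 0, "rx": 0, "ry": 0, "rz": 0}
  ]
}}

```text
clock: 5.92
position: [0.5083, -0.0639, 0.1407]
ee_rot: [-1.363, -1.853, 1.065]
force: [0.2, 0.7, -0.8]
width: 0.129
```

```bash
cat >> h.py <<'E'
def look(name,x=215,y=195,w=80):
    a=arm.get_image('side');cv2.imwrite(f'pics/{name}_raw.png',a)
    o,p,M=st();kx=-M[:,2];kz=-M[:,1];ky=M[:,0]
    e=p-kx*UE/1000-kz*WE/1000
    k=9;c=cv2.resize(a[y:y+w*3//4,x:x+w],None,fx=k,fy=k,interpolation=cv2.INTER_CUBIC)
    d=c.copy()
    def P_(u,v,ww): 
        q=proj('side',e+(kx*u+ky*v+kz*ww)/1000);return tuple(int(round(t)) for t in ((q-[x,y]+.5)*k-.5))
    for pts in([(-13,-6.5),(13,-6.5),(13,6.5),(-13,6.5)],[(-21,-19),(21,-19),(21,19),(-21,19)]):
        cv2.polylines(d,[np.array([P_(u,v,2) for u,v in pts],np.int32)],True,(0,255,0),1)
    cv2.imwrite(f'pics/{name}.png',d);cv2.imwrite(f'pics/{name}_c.png',c);print(proj('side',e))
E
python3 -c "
from h import *
rep(-90,0,75,31)
look('a3')
"
```

```text
t 5.92 eye [-75.76   5.78  95.7 ] tilt 30.0 dyaw 1.41 roll 0.33 Fbox [ 0.4  0.6 -0.8] tq [-0.15  0.64  0.02] w 0.129 tcp [-43.3   6.4 140.7]
shift cm [-0.612  0.981  2.321] rot [-0.0175  0.0211  0.0192]
[253.16605573 222.93955192]
```

View pics/a3.png

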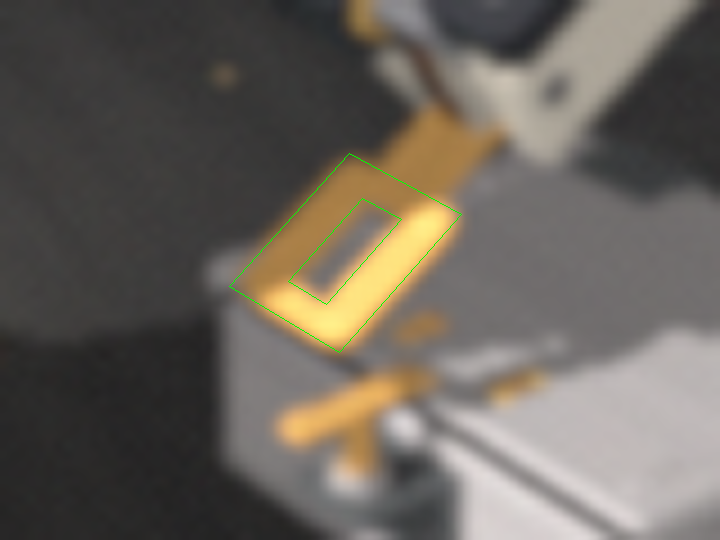

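Emit:
{"api": "move_arm", "payload": {
  "series": [
    {"x": -0.3, "y": 0.3, "z": 1.2, "rx": -0.0175, "ry": 0.01, "rz": 0.01},
    {"x": -0.3, "y": 0.3, "z": 1.2, "rx": 0, "ry": 0.01, "rz": 0.008},
    {"x": 0, "y": 0.3, "z": 0.1, "rx": 0, "ry": 0, "rz": 0},
    {"x": 0, "y": 0, "z": 0, "rx": 0, "ry": 0, "rz": 0}
  ]
}}

```text
clock: 6.48
position: [0.4986, -0.0747, 0.1381]
ee_rot: [-1.366, -1.844, 1.063]
force: [-1.0, 0.2, -1.2]
width: 0.127
```

```bash
python3 -c "
from h import *
rep(-92,0,72,31)
look('a4')
"
```

```text
t 6.47 eye [-88.1   -1.8   93.24] tilt 29.82 dyaw 0.97 roll 0.35 Fbox [-1.   0.4 -1.2] tq [-0.18  0.66  0.04] w 0.127 tcp [-55.5  -1.4 138.1]
shift cm [0.138 1.547 1.44 ] rot [-0.0207  0.0145  0.0157]
[250.8543227 227.5569799]
```

View pics/a4.png

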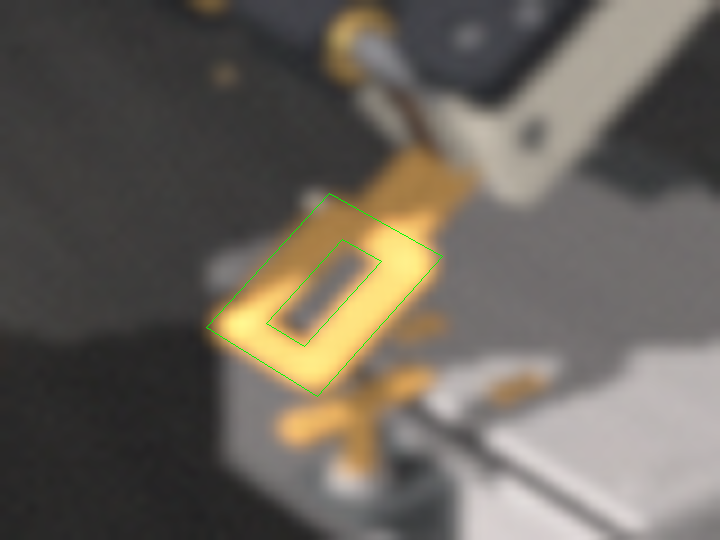

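Emit:
{"api": "move_arm", "payload": {
  "series": [
    {"x": 0.07, "y": 0.7, "z": 0.75, "rx": -0.012, "ry": 0.008, "rz": 0.008},
    {"x": 0.07, "y": 0.7, "z": 0.6, "rx": -0.01, "ry": 0.008, "rz": 0.008},
    {"x": 0, "y": 0, "z": 0, "rx": 0, "ry": 0, "rz": 0},
    {"x": 0, "y": 0, "z": 0, "rx": 0, "ry": 0, "rz": 0}
  ]
}}

```text
clock: 7.02
position: [0.4968, -0.0799, 0.1367]
ee_rot: [-1.373, -1.83, 1.049]
force: [-0.9, 0.2, -1.6]
width: 0.131
```

```bash
python3 -c "
from h import *
rep(-92,0,65,31)
"
```

```text
t 7.03 eye [-91.23  -5.39  91.84] tilt 29.76 dyaw -0.23 roll 0.77 Fbox [-0.8  0.4 -1.6] tq [-0.12  0.65  0.03] w 0.131 tcp [-58.6  -5.9 136.7]
shift cm [0.552 2.19  1.451] rot [-0.0216 -0.0036  0.0135]
```

```bash
python3 -c "
from h import *
o=arm.observe();print(np.array(o['joints']).round(3),np.array(o['dq']).round(3),np.array(o['joint_efforts']).round(1))
"
```

```text
[ 0.714  0.304 -0.572  2.332 -0.72   0.118  2.742] [ 0.004 -0.001 -0.    -0.001 -0.003 -0.001  0.002] [  0.  -41.   -4.5 -21.   -0.3  -1.2   0. ]
```

Emit:
{"api": "move_arm", "payload": {
  "series": [
    {"x": 0, "y": -1, "z": -1, "rx": 0.13, "ry": 0, "rz": 0},
    {"x": 0, "y": -1, "z": 0, "rx": 0.13, "ry": 0, "rz": 0},
    {"x": 1, "y": -1, "z": 0, "rx": 0.13, "ry": 0, "rz": 0},
    {"x": 2, "y": 0, "z": 0, "rx": 0.13, "ry": 0, "rz": 0},
    {"x": 3, "y": 0, "z": 0, "rx": 0, "ry": 0, "rz": 0}
  ]
}}

```text
clock: 7.65
position: [0.4793, -0.0227, 0.1468]
ee_rot: [-1.145, -1.566, 1.289]
force: [0.4, 0.9, -1.3]
width: 0.127
```

```bash
python3 -c "
from h import *
rep()
to([.50,.14,.08])
print(plane('top',(265,243),0.01),plane('top',(187,165),0.02),plane('top',(162,180),0.02))
"
```

```text
t 7.65 eye [-106.19   54.24  115.8 ] tilt 9.81 dyaw 0.43 roll 1.66 Fbox [ 0.7  0.7 -1.3] tq [-0.01  0.15 -0.01] w 0.127 tcp [-60.2  53.9 146.8]
t 7.65 p [ 0.4793 -0.0227  0.1468] xhead 106.27 ydir [ 0.156  0.075 -0.985] zdir [-0.947 -0.271 -0.17 ] F [ 0.44  0.89 -1.34] w 0.127
tool shift cm [14.84  8.12 -5.24] j [-0.12  0.25  0.13  2.17 -0.2   0.58  2.01]
[0.42105528 0.06790753 0.01      ] [0.63945844 0.31775955 0.02      ] [0.58782088 0.38839456 0.02      ]
```

Emit:
{"api": "move_arm", "payload": {
  "series": [
    {"x": 3.7, "y": 0, "z": -1.3, "rx": 0.09, "ry": 0, "rz": 0},
    {"x": 3.7, "y": 1, "z": -1.3, "rx": 0.08, "ry": 0.008, "rz": 0.014},
    {"x": 3.7, "y": 2, "z": -1, "rx": 0, "ry": 0.008, "rz": 0.014},
    {"x": 3.4, "y": 2, "z": 0, "rx": 0, "ry": 0, "rz": 0},
    {"x": 0, "y": 1, "z": 0, "rx": 0, "ry": 0, "rz": 0}
  ]
}}

```text
clock: 8.28
position: [0.4751, 0.1358, 0.0922]
ee_rot: [-1.069, -1.406, 1.406]
force: [-0.4, -0.6, -1.1]
width: 0.122
```

```bash
python3 -c "
from h import *
rep()
to([.50,.14,.035])
"
```

```text
t 8.28 eye [-72.31 207.71  69.45] tilt 0.0 dyaw -0.02 roll -0.0 Fbox [-0.5 -0.5 -1.1] tq [0.03 0.01 0.  ] w 0.122 tcp [-21.7 207.7  92.2]
t 8.28 p [0.4751 0.1358 0.0922] xhead 105.53 ydir [ 0. -0. -1.] zdir [-0.963 -0.268 -0.   ] F [-0.38 -0.6  -1.09] w 0.122
tool shift cm [-0.26  5.72 -2.51] j [-0.48  0.42  0.12  2.07 -0.08  0.66  1.54]
```

Emit:
{"api": "move_arm", "payload": {
  "series": [
    {"x": -0.1, "y": 1.8, "z": -1.25, "rx": 0, "ry": 0, "rz": 0},
    {"x": -0.1, "y": 1.8, "z": -1.25, "rx": 0, "ry": 0, "rz": 0},
    {"x": 0, "y": 1.5, "z": 0, "rx": 0, "ry": 0, "rz": 0},
    {"x": 0, "y": 0.5, "z": 0, "rx": 0, "ry": 0, "rz": 0},
    {"x": 0, "y": 0.2, "z": 0, "rx": 0, "ry": 0, "rz": 0}
  ]
}}

```text
clock: 8.9
position: [0.5, 0.138, 0.0318]
ee_rot: [-1.07, -1.404, 1.406]
force: [0.9, 0.1, -1.1]
width: 0.132
```

```bash
python3 -c "
from h import *
rep()
to([.50,.14,.025])
"
```

```text
t 8.9 eye [-47.79 203.27   9.17] tilt -0.06 dyaw -0.1 roll -0.06 Fbox [ 0.9 -0.1 -1.1] tq [ 0.06 -0.02 -0.01] w 0.132 tcp [  2.8 203.2  31.8]
t 8.9 p [0.5    0.138  0.0318] xhead 105.45 ydir [-0.001 -0.001 -1.   ] zdir [-0.964 -0.266  0.001] F [ 0.9   0.1  -1.14] w 0.132
tool shift cm [ 0.19  0.68 -0.06] j [-0.45  0.55  0.1   2.04 -0.1   0.55  1.57]
```

Emit:
{"api": "move_arm", "payload": {
  "series": [
    {"x": 0, "y": 0.5, "z": 0, "rx": 0, "ry": 0, "rz": 0},
    {"x": 0, "y": 0.2, "z": 0, "rx": 0, "ry": 0, "rz": 0},
    {"x": 0, "y": 0.05, "z": 0, "rx": 0, "ry": 0, "rz": 0}
  ]
}}

```text
clock: 9.28
position: [0.5001, 0.1379, 0.0249]
ee_rot: [-1.07, -1.405, 1.405]
force: [-0.4, 1.4, -1.4]
width: 0.126
```

```bash
python3 -c "
from h import *
rep()
"
```

```text
t 9.28 eye [-47.68 203.17   2.14] tilt 0.02 dyaw -0.11 roll -0.05 Fbox [-0.   1.5 -1.4] tq [ 0.07 -0.01  0.01] w 0.126 tcp [  2.9 203.1  24.9]
```

Emit:
{"api": "move_arm", "payload": {
  "series": [
    {"x": 0, "y": 0, "z": 0, "rx": 0, "ry": 0, "rz": 0},
    {"x": 0, "y": 0, "z": 0, "rx": 0, "ry": 0, "rz": 0},
    {"x": 0, "y": 0, "z": 0, "rx": 0, "ry": 0, "rz": 0},
    {"x": 0, "y": -0.8, "z": -0.25, "rx": 0, "ry": 0, "rz": 0},
    {"x": 0, "y": 0, "z": 0, "rx": 0.11, "ry": 0, "rz": 0},
    {"x": 0, "y": 0, "z": 0, "rx": 0.11, "ry": 0, "rz": 0},
    {"x": 0, "y": 0, "z": 0, "rx": 0.11, "ry": 0, "rz": 0},
    {"x": 0, "y": 0, "z": 0, "rx": 0.11, "ry": 0, "rz": 0},
    {"x": 0, "y": 0, "z": 0, "rx": 0, "ry": 0, "rz": 0}
  ],
  "jaw": 3
}}

```text
clock: 10.4
position: [0.5042, 0.1393, 0.0373]
ee_rot: [-0.776, -1.019, 1.621]
force: [-0.5, -0.4, 0.4]
width: 0.325
```

```bash
python3 -c "
from h import *
rep();to([.5025,.1386,.0268])
look('r1',180,170,80)
"
```

```text
t 10.4 eye [-48.21 203.43  38.73] tilt -25.68 dyaw -0.09 roll -0.03 Fbox [-0.6 -0.2  0.4] tq [ 0.18 -0.47 -0.02] w 0.325 tcp [  7.2 203.4  37.3]
t 10.4 p [0.5042 0.1393 0.0373] xhead 105.47 ydir [-0.418 -0.116 -0.901] zdir [-0.869 -0.24   0.433] F [-0.49 -0.38  0.42] w 0.325
tool shift cm [-0.03  1.02 -0.29] j [-0.42  0.77  0.12  1.65 -0.11  1.18  1.59]
[210.63224638 208.81314145]
```

View pics/r1_c.png

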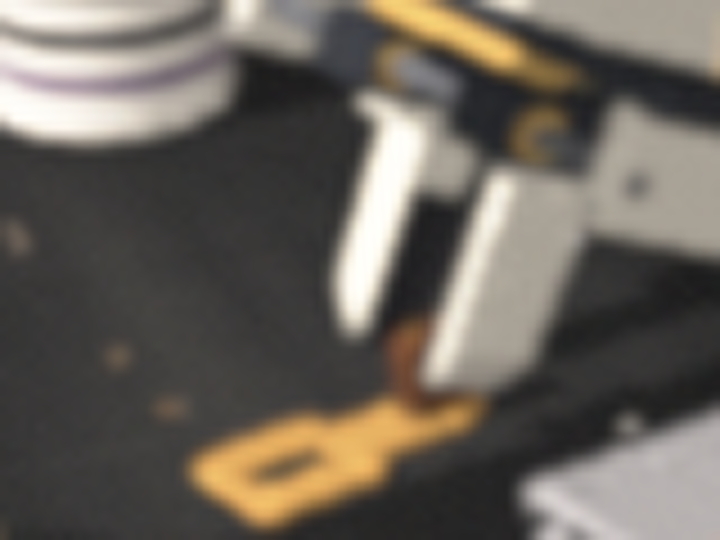

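Emit:
{"api": "move_arm", "payload": {
  "series": [
    {"x": 0, "y": 0.6, "z": -0.15, "rx": 0, "ry": 0, "rz": 0},
    {"x": 0, "y": 0.4, "z": -0.1, "rx": 0, "ry": 0, "rz": 0},
    {"x": 0, "y": 0, "z": 0, "rx": 0, "ry": 0, "rz": 0}
  ]
}}

```text
clock: 10.82
position: [0.5006, 0.1383, 0.0281]
ee_rot: [-0.779, -1.023, 1.618]
force: [-0.0, -0.2, -0.1]
width: 0.325
```

```bash
python3 -c "
from h import *
rep();to([.5025,.1386,.0268])
"
```

```text
t 10.82 eye [-51.92 203.42  29.24] tilt -25.39 dyaw -0.09 roll -0.01 Fbox [-0.1 -0.1 -0.1] tq [ 0.22 -0.4   0.04] w 0.325 tcp [  3.5 203.3  28.1]
t 10.82 p [0.5006 0.1383 0.0281] xhead 105.46 ydir [-0.413 -0.114 -0.903] zdir [-0.871 -0.241  0.429] F [-0.04 -0.16 -0.11] w 0.325
tool shift cm [-0.03  0.03 -0.23] j [-0.42  0.78  0.11  1.67 -0.11  1.15  1.59]
```

Emit:
{"api": "move_arm", "payload": {
  "series": [
    {"x": 0, "y": 0.02, "z": -0.2, "rx": 0, "ry": 0, "rz": 0},
    {"x": 0, "y": 0, "z": 0, "rx": 0, "ry": 0, "rz": 0}
  ]
}}

```text
clock: 11.08
position: [0.5023, 0.1388, 0.0274]
ee_rot: [-0.779, -1.024, 1.618]
force: [0.5, 0.7, -0.5]
width: 0.331
```

```bash
python3 -c "
from h import *
rep();to([.5025,.1386,.0268])
"
```

```text
t 11.07 eye [-50.15 203.42  28.52] tilt -25.34 dyaw -0.09 roll -0.01 Fbox [ 0.7  0.5 -0.5] tq [ 0.17 -0.42  0.05] w 0.331 tcp [  5.3 203.3  27.4]
t 11.07 p [0.5023 0.1388 0.0274] xhead 105.46 ydir [-0.412 -0.114 -0.904] zdir [-0.871 -0.241  0.428] F [ 0.55  0.66 -0.54] w 0.331
tool shift cm [-0.03  0.05 -0.04] j [-0.42  0.78  0.11  1.66 -0.11  1.15  1.59]
```

Emit:
{"api": "move_arm", "payload": {
  "series": [
    {"x": 0, "y": 0, "z": 0, "rx": 0, "ry": 0, "rz": 0},
    {"x": 0, "y": 0, "z": 0, "rx": 0, "ry": 0, "rz": 0},
    {"x": 0, "y": 0, "z": 0, "rx": 0, "ry": 0, "rz": 0},
    {"x": 0, "y": 0, "z": 0, "rx": 0, "ry": 0, "rz": 0}
  ],
  "jaw": 0.6,
  "newtons": 55
}}

```text
clock: 11.58
position: [0.5024, 0.1388, 0.0275]
ee_rot: [-0.78, -1.024, 1.618]
force: [-0.9, 0.3, -0.2]
width: 0.127
```

```bash
python3 -c "
from h import *
rep();to([.5025,.1386,.0268])
"
```

```text
t 11.57 eye [-50.01 203.42  28.59] tilt -25.32 dyaw -0.09 roll -0.01 Fbox [-0.8  0.5 -0.2] tq [ 0.13 -0.48 -0.  ] w 0.127 tcp [  5.4 203.3  27.5]
t 11.57 p [0.5024 0.1388 0.0275] xhead 105.46 ydir [-0.412 -0.114 -0.904] zdir [-0.871 -0.241  0.428] F [-0.88  0.26 -0.22] w 0.127
tool shift cm [-0.03  0.06 -0.03] j [-0.42  0.78  0.11  1.66 -0.11  1.15  1.59]
```

```bash
cat >> h.py <<'E'
UE,WE=53.1,25.5;A=np.radians(25.32);RA=R.from_rotvec([-A,0,0]).as_matrix()
def plate():
    o,p,M=st();Mp=M@RA;kx,kz,ky=-Mp[:,2],-Mp[:,1],Mp[:,0];return o,p,M,Mp,kx,ky,kz,p-kx*UE/1000-kz*WE/1000
def rep(tex=None,tey=0,tez=None,tth=None):
    o,p,M,Mp,kx,ky,kz,e=plate()
    th=np.degrees(np.arcsin(kx[2]));yaw=np.degrees(np.arctan2(kx[1],kx[0]))-np.degrees(YB);roll=np.degrees(np.arcsin(Mp[2,0]))
    c,s=np.cos(YB),np.sin(YB);F=np.array(o['force']);Fb=np.array([c*F[0]+s*F[1],-s*F[0]+c*F[1],F[2]])
    print('t',round(o['clock'],2),'eye',bx(e).round(2),'tilt',th.round(2),'dyaw',yaw.round(2),'roll',roll.round(2),'Fbox',Fb.round(1),'tq',np.array(o['ft_torque']).round(2),'w',round(o['width'],3),'tcp',bx(p).round(1),'j567',np.array(o['joints'])[4:].round(2))
    if tex is not None:
        t=np.radians(th if tth is None else tth)
        ax=np.array([np.cos(YB),np.sin(YB),0]);az=np.array([0,0,1.])
        kx2=np.cos(t)*ax+np.sin(t)*az;kz2=-np.sin(t)*ax+np.cos(t)*az
        M2=np.c_[np.cross(kz2,kx2),-kz2,-kx2]@RA.T
        P2=wb([tex,tey,tez])+kx2*UE/1000+kz2*WE/1000
        print('shift cm',(M.T@(P2-p)*100).round(3),'rot',R.from_matrix(M.T@M2).as_rotvec().round(4))
def look(name,x=215,y=195,w=80):
    a=arm.get_image('side');cv2.imwrite(f'pics/{name}_raw.png',a)
    o,p,M,Mp,kx,ky,kz,e=plate()
    k=9;c=cv2.resize(a[y:y+w*3//4,x:x+w],None,fx=k,fy=k,interpolation=cv2.INTER_CUBIC)
    d=c.copy()
    def P_(u,v,ww): 
        q=proj('side',e+(kx*u+ky*v+kz*ww)/1000);return tuple(int(round(t)) for t in ((q-[x,y]+.5)*k-.5))
    for pts in([(-13,-6.5),(13,-6.5),(13,6.5),(-13,6.5)],[(-21,-19),(21,-19),(21,19),(-21,19)]):
        cv2.polylines(d,[np.array([P_(u,v,2) for u,v in pts],np.int32)],True,(0,255,0),1)
    cv2.imwrite(f'pics/{name}.png',d);cv2.imwrite(f'pics/{name}_c.png',c);print(proj('side',e))
E
python3 -c "
from h import *
rep()"
```

```text
t 11.57 eye [-47.67 203.42   1.97] tilt -0.0 dyaw -0.09 roll -0.01 Fbox [-0.8  0.5 -0.2] tq [ 0.13 -0.48 -0.  ] w 0.127 tcp [  5.4 203.3  27.5] j567 [-0.11  1.15  1.59]
```

Emit:
{"api": "move_arm", "payload": {
  "series": [
    {"x": 0, "y": -1, "z": 0.45, "rx": 0, "ry": 0, "rz": 0},
    {"x": 0, "y": -3.5, "z": 1.6, "rx": 0, "ry": 0, "rz": 0},
    {"x": 0, "y": -4.5, "z": 2, "rx": 0, "ry": 0, "rz": 0},
    {"x": -3, "y": -4, "z": 1, "rx": -0.1, "ry": 0, "rz": 0},
    {"x": -4, "y": 0, "z": 0, "rx": -0.14, "ry": 0, "rz": 0},
    {"x": -4, "y": 0, "z": 0, "rx": -0.14, "ry": 0, "rz": 0},
    {"x": -4, "y": 0, "z": 0, "rx": -0.14, "ry": 0, "rz": 0}
  ]
}}

```text
clock: 12.45
position: [0.556, -0.0023, 0.175]
ee_rot: [-1.127, -1.491, 1.355]
force: [1.8, -0.3, -1.6]
width: 0.129
```

```bash
python3 -c "
from h import *
rep(-92,0,80,31)"
```

```text
t 12.45 eye [-13.35  52.7  125.83] tilt 30.85 dyaw 0.38 roll -0.08 Fbox [ 1.7 -0.8 -1.6] tq [ 0.06  0.16 -0.03] w 0.129 tcp [ 19.2  53.  175. ] j567 [-0.1   0.79  1.86]
shift cm [-5.243  3.798  8.313] rot [-0.0025  0.006  -0.0008]
```

Emit:
{"api": "move_arm", "payload": {
  "series": [
    {"x": -1.8, "y": 0, "z": 2.8, "rx": 0, "ry": 0.006, "rz": 0},
    {"x": -1.8, "y": 0.5, "z": 2.8, "rx": 0, "ry": 0, "rz": 0},
    {"x": -1.6, "y": 1, "z": 2.7, "rx": 0, "ry": 0, "rz": 0},
    {"x": 0, "y": 0.4, "z": 0, "rx": 0, "ry": 0, "rz": 0}
  ]
}}

```text
clock: 12.95
position: [0.4882, -0.0816, 0.1514]
ee_rot: [-1.141, -1.484, 1.342]
force: [0.0, 0.5, -1.2]
width: 0.128
```

```bash
python3 -c "
from h import *
rep(-92,0,72,31)
look('b1')"
```

```text
t 12.95 eye [-99.55  -5.09 102.08] tilt 31.21 dyaw -0.43 roll -0.16 Fbox [ 0.2  0.5 -1.2] tq [ 0.03  0.09 -0.04] w 0.128 tcp [-67.4  -5.2 151.4] j567 [-0.12  0.68  2.03]
shift cm [ 0.54   3.081 -0.455] rot [ 0.0036 -0.0089 -0.0037]
[247.85266515 225.86357522]
```

View pics/b1.png

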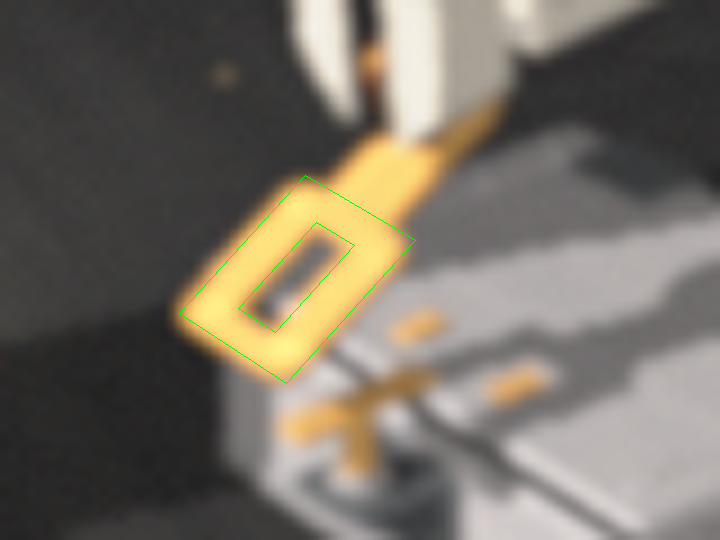

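Emit:
{"api": "move_arm", "payload": {
  "series": [
    {"x": 0.3, "y": 1.2, "z": -0.25, "rx": 0.0036, "ry": -0.006, "rz": -0.003},
    {"x": 0.2, "y": 1.2, "z": -0.2, "rx": 0, "ry": -0.003, "rz": 0},
    {"x": 0, "y": 0.4, "z": 0, "rx": 0, "ry": 0, "rz": 0},
    {"x": 0, "y": 0, "z": 0, "rx": 0, "ry": 0, "rz": 0}
  ]
}}

```text
clock: 13.5
position: [0.4978, -0.0704, 0.1225]
ee_rot: [-1.129, -1.496, 1.352]
force: [0.4, 0.5, -0.6]
width: 0.129
```

```bash
python3 -c "
from h import *
rep(-92,0,68,31)
look('b2')"
```

```text
t 13.5 eye [-87.37   2.74  73.23] tilt 31.13 dyaw 0.39 roll -0.01 Fbox [ 0.6  0.4 -0.6] tq [ 0.09  0.2  -0.01] w 0.129 tcp [-55.1   3.  122.5] j567 [-0.14  0.61  2.04]
shift cm [-0.293  0.482  0.505] rot [0.0023 0.0067 0.0006]
[249.88465749 234.97748804]
```

View pics/b2.png

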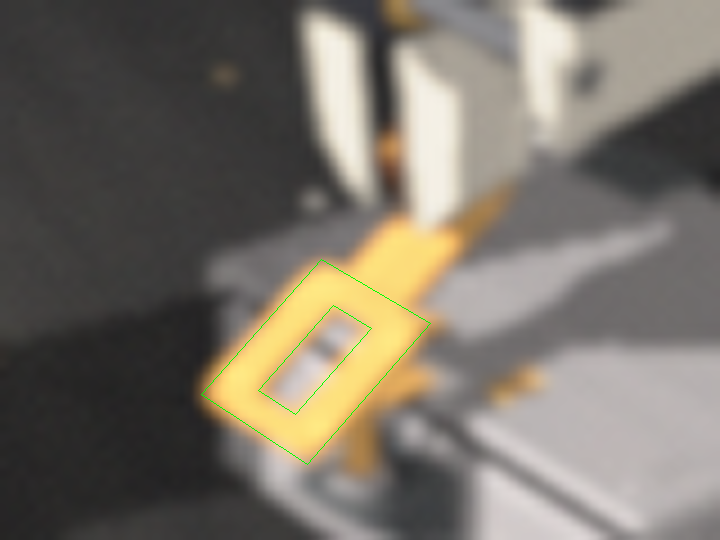

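Emit:
{"api": "move_arm", "payload": {
  "series": [
    {"x": -0.15, "y": 0.2, "z": 0.3, "rx": 0.002, "ry": 0.004, "rz": 0},
    {"x": -0.1, "y": 0.2, "z": 0.2, "rx": 0, "ry": 0.003, "rz": 0},
    {"x": 0, "y": 0, "z": 0, "rx": 0, "ry": 0, "rz": 0}
  ]
}}

```text
clock: 13.92
position: [0.494, -0.0746, 0.1184]
ee_rot: [-1.132, -1.489, 1.347]
force: [0.3, -0.6, -1.6]
width: 0.129
```

```bash
python3 -c "
from h import *
rep(-92,0,60.5,31)
"
```

```text
t 13.93 eye [-9.222e+01  3.000e-02  6.912e+01] tilt 31.05 dyaw -0.08 roll 0.02 Fbox [ 0.2 -0.6 -1.6] tq [0.02 0.15 0.06] w 0.129 tcp [-59.9  -0.  118.4] j567 [-0.15  0.6   2.04]
shift cm [0.002 0.864 0.059] rot [ 0.001  -0.0013  0.0002]
```

Emit:
{"api": "move_arm", "payload": {
  "series": [
    {"x": 0, "y": 0.3, "z": 0.02, "rx": 0, "ry": 0, "rz": 0},
    {"x": 0, "y": 0.3, "z": 0.02, "rx": 0, "ry": 0, "rz": 0},
    {"x": 0, "y": 0.22, "z": 0.02, "rx": 0, "ry": 0, "rz": 0},
    {"x": 0, "y": 0, "z": 0, "rx": 0, "ry": 0, "rz": 0}
  ]
}}

```text
clock: 14.42
position: [0.4944, -0.0746, 0.1097]
ee_rot: [-1.133, -1.489, 1.346]
force: [-0.3, -1.1, -1.5]
width: 0.127
```

```bash
python3 -c "
from h import *
rep(-85,0,60.5,31)
look('b3')
"
```

```text
t 14.43 eye [-9.182e+01 -8.000e-02  6.047e+01] tilt 31.08 dyaw -0.08 roll 0.01 Fbox [-0.6 -1.  -1.5] tq [ 0.05  0.14 -0.02] w 0.127 tcp [-5.950e+01 -1.000e-01  1.097e+02] j567 [-0.15  0.58  2.05]
shift cm [ 0.014  0.071 -0.685] rot [ 0.0015 -0.0013  0.    ]
[249.11915499 241.69466568]
```

View pics/b3.png

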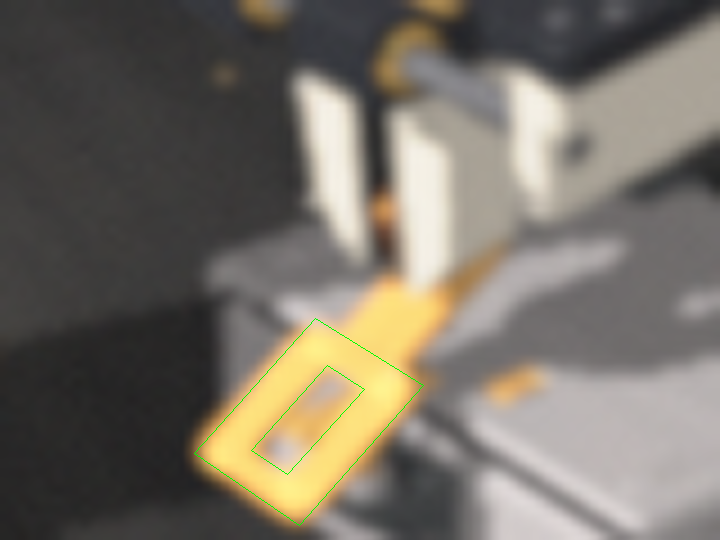

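Emit:
{"api": "move_arm", "payload": {
  "series": [
    {"x": 0, "y": 0.05, "z": -0.3, "rx": 0, "ry": 0, "rz": 0},
    {"x": 0, "y": 0.04, "z": -0.3, "rx": 0, "ry": 0, "rz": 0},
    {"x": 0, "y": 0.03, "z": -0.3, "rx": 0, "ry": 0, "rz": 0},
    {"x": 0, "y": 0, "z": 0, "rx": 0, "ry": 0, "rz": 0}
  ]
}}

```text
clock: 14.98
position: [0.5043, -0.0719, 0.1097]
ee_rot: [-1.133, -1.49, 1.346]
force: [-0.7, -0.4, -1.0]
width: 0.128
```

```bash
python3 -c "
from h import *
rep(-75,0,60.5,31)
look('b4')
"
```

```text
t 14.97 eye [-81.56  -0.11  60.46] tilt 31.12 dyaw -0.06 roll -0.0 Fbox [-0.8 -0.2 -1. ] tq [ 0.    0.13 -0.01] w 0.128 tcp [-4.930e+01 -1.000e-01  1.097e+02] j567 [-0.15  0.59  2.04]
shift cm [ 0.015  0.07  -0.663] rot [ 0.0022 -0.0011 -0.0001]
[252.92098707 240.0250361 ]
```

View pics/b4.png

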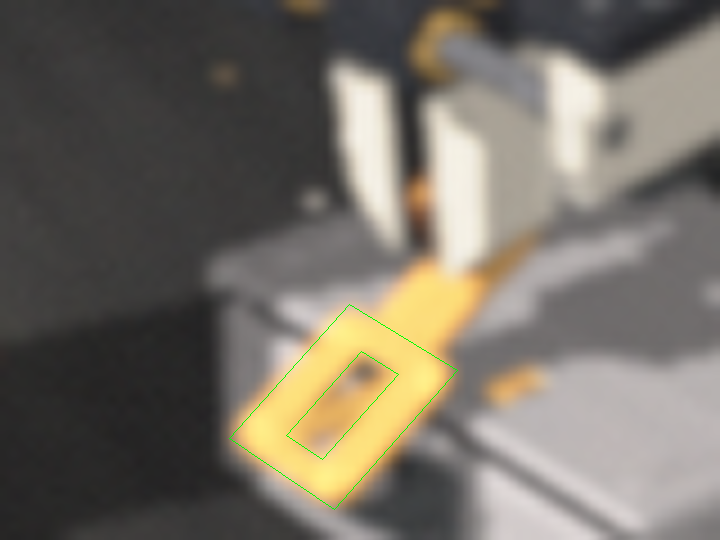

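Emit:
{"api": "move_arm", "payload": {
  "series": [
    {"x": 0.01, "y": 0.04, "z": -0.25, "rx": 0, "ry": 0, "rz": 0},
    {"x": 0.01, "y": 0.03, "z": -0.25, "rx": 0, "ry": 0, "rz": 0},
    {"x": 0, "y": 0, "z": 0, "rx": 0, "ry": 0, "rz": 0}
  ]
}}

```text
clock: 15.4
position: [0.5091, -0.0703, 0.1095]
ee_rot: [-1.133, -1.49, 1.346]
force: [-0.2, 0.2, -1.5]
width: 0.122
```

```bash
python3 -c "
from h import *
rep(-72,0,60.5,31)
"
```

```text
t 15.4 eye [-76.47   0.08  60.23] tilt 31.11 dyaw -0.07 roll 0.0 Fbox [-0.1  0.2 -1.5] tq [0.02 0.17 0.  ] w 0.122 tcp [-44.2   0.  109.5] j567 [-0.15  0.59  2.04]
shift cm [-0.003  0.025 -0.456] rot [ 0.0019 -0.0012 -0.0001]
```

Emit:
{"api": "move_arm", "payload": {
  "series": [
    {"x": 0, "y": 0.01, "z": -0.15, "rx": 0, "ry": 0, "rz": 0},
    {"x": 0, "y": 0.01, "z": -0.1, "rx": 0, "ry": 0, "rz": 0}
  ]
}}

```text
clock: 15.65
position: [0.5116, -0.0696, 0.1095]
ee_rot: [-1.133, -1.49, 1.346]
force: [-0.0, 0.6, -1.3]
width: 0.126
```

Emit:
{"api": "move_arm", "payload": {
  "series": [
    {"x": 0, "y": 0.01, "z": -0.15, "rx": 0, "ry": 0, "rz": 0}
  ]
}}

```text
clock: 15.78
position: [0.513, -0.0693, 0.1096]
ee_rot: [-1.133, -1.489, 1.346]
force: [-0.1, 0.5, -1.3]
width: 0.128
```

```bash
python3 -c "
from h import *
rep(-72,0,60.5,31)
"
```

```text
t 15.78 eye [-7.244e+01  6.000e-02  6.031e+01] tilt 31.1 dyaw -0.08 roll 0.01 Fbox [ 0.1  0.5 -1.3] tq [0.07 0.15 0.  ] w 0.128 tcp [-40.1   0.  109.6] j567 [-0.15  0.6   2.03]
shift cm [-0.001 -0.008 -0.053] rot [ 0.0017 -0.0014 -0.    ]
```

Emit:
{"api": "move_arm", "payload": {
  "series": [
    {"x": 0, "y": 0.01, "z": -0.15, "rx": 0, "ry": 0, "rz": 0}
  ]
}}

```text
clock: 15.9
position: [0.5143, -0.0689, 0.1095]
ee_rot: [-1.133, -1.489, 1.346]
force: [-1.4, -0.7, -1.2]
width: 0.126
```

Emit:
{"api": "move_arm", "payload": {
  "series": [
    {"x": 0, "y": 0.01, "z": -0.15, "rx": 0, "ry": 0, "rz": 0}
  ]
}}

```text
clock: 16.02
position: [0.5149, -0.0687, 0.1093]
ee_rot: [-1.131, -1.487, 1.347]
force: [-3.7, -1.6, -0.9]
width: 0.126
```

```bash
python3 -c "
from h import *
rep(-67,0,60.5,31)
look('b5')
"
```

```text
t 16.02 eye [-70.61   0.15  60.07] tilt 30.96 dyaw -0.11 roll 0.03 Fbox [-4.  -0.6 -0.9] tq [-0.42  1.23 -0.01] w 0.126 tcp [-3.820e+01  1.000e-01  1.093e+02] j567 [-0.15  0.6   2.03]
shift cm [-0.007 -0.01  -0.361] rot [-0.0007 -0.0016  0.0004]
[256.96914462 238.23088418]
```

View pics/b5.png

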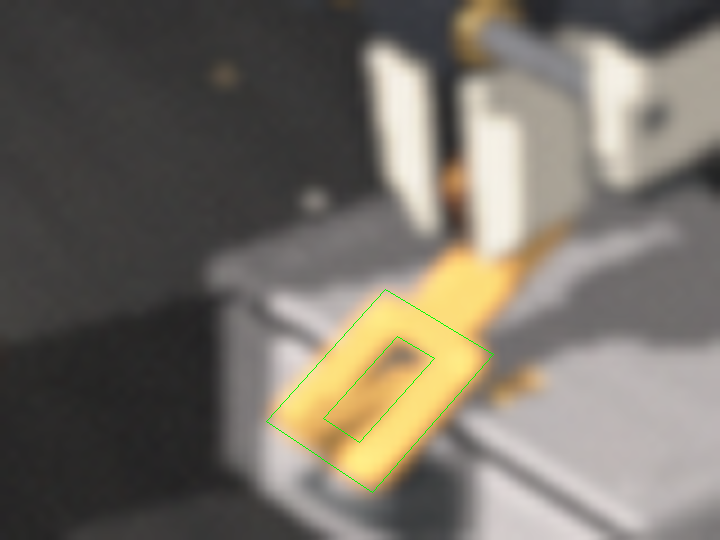

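```bash
python3 -c "
from h import *
rep(-70.3,0,60.6,26)
"
```

```text
t 16.07 eye [-70.6    0.18  60.03] tilt 30.95 dyaw -0.11 roll 0.04 Fbox [-2.8 -1.3 -1.2] tq [-0.37  1.08 -0.01] w 0.129 tcp [-3.820e+01  1.000e-01  1.092e+02] j567 [-0.15  0.6   2.03]
shift cm [-0.009  0.283 -0.416] rot [ 0.0864 -0.0016  0.0006]
```

Emit:
{"api": "move_arm", "payload": {
  "series": [
    {"x": 0, "y": 0.14, "z": -0.21, "rx": 0.044, "ry": 0, "rz": 0},
    {"x": 0, "y": 0.14, "z": -0.21, "rx": 0.043, "ry": 0, "rz": 0}
  ]
}}

```text
clock: 16.32
position: [0.5188, -0.0679, 0.1069]
ee_rot: [-1.076, -1.413, 1.398]
force: [-0.6, -0.0, -1.5]
width: 0.128
```

```bash
python3 -c "
from h import *
rep(-69.7,0,60.4,21)
"
```

```text
t 16.32 eye [-7.084e+01 -7.000e-02  6.079e+01] tilt 25.88 dyaw -0.18 roll 0.04 Fbox [-0.5  0.1 -1.5] tq [0.04 0.1  0.01] w 0.128 tcp [-34.2  -0.2 106.9] j567 [-0.11  0.71  1.98]
shift cm [ 0.022  0.372 -0.489] rot [ 0.0851 -0.0029  0.0007]
```

Emit:
{"api": "move_arm", "payload": {
  "series": [
    {"x": 0.01, "y": 0.19, "z": -0.25, "rx": 0.043, "ry": -0.002, "rz": 0},
    {"x": 0.01, "y": 0.18, "z": -0.25, "rx": 0.042, "ry": 0, "rz": 0}
  ]
}}

```text
clock: 16.58
position: [0.5234, -0.0665, 0.103]
ee_rot: [-1.018, -1.339, 1.448]
force: [-1.5, 0.0, -2.4]
width: 0.127
```

```bash
python3 -c "
from h import *
rep(-69.2,0,60.1,17.5)
look('b6')
"
```

```text
t 16.57 eye [-6.996e+01 -5.000e-02  6.025e+01] tilt 20.82 dyaw -0.07 roll 0.03 Fbox [-1.4  0.4 -2.4] tq [-0.13  0.32 -0.01] w 0.127 tcp [-2.94e+01 -1.00e-01  1.03e+02] j567 [-0.09  0.82  1.95]
shift cm [ 0.011  0.231 -0.336] rot [ 0.0579 -0.001   0.0006]
[257.34388732 238.07230561]
```

View pics/b6.png

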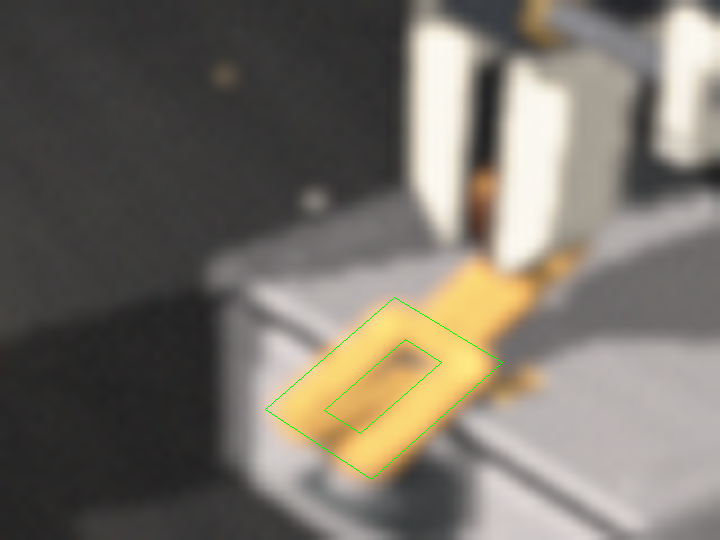

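Contact light, bar still under the head's outer end. Continue lowering.

Emit:
{"api": "move_arm", "payload": {
  "series": [
    {"x": 0.01, "y": 0.23, "z": -0.34, "rx": 0.058, "ry": 0, "rz": 0}
  ]
}}

```text
clock: 16.75
position: [0.5262, -0.0656, 0.1]
ee_rot: [-0.978, -1.287, 1.481]
force: [-3.6, -1.6, -3.2]
width: 0.126
```

```bash
python3 -c "
from h import *
rep(-68.9,0,59.4,14.5)
"
```

```text
t 16.75 eye [-6.957e+01  4.000e-02  5.988e+01] tilt 17.29 dyaw -0.06 roll 0.03 Fbox [-3.9 -0.6 -3.2] tq [-0.29  0.47  0.13] w 0.126 tcp [-26.5  -0.  100. ] j567 [-0.07  0.89  1.93]
shift cm [ 0.002  0.225 -0.292] rot [ 0.0487 -0.0009  0.0006]
```

```bash
python3 -c "
from h import *
rep(-69.3,0,59.1,14.5)
"
```

```text
t 16.75 eye [-6.957e+01  4.000e-02  5.988e+01] tilt 17.29 dyaw -0.06 roll 0.03 Fbox [-3.9 -0.6 -3.2] tq [-0.29  0.47  0.13] w 0.126 tcp [-26.5  -0.  100. ] j567 [-0.07  0.89  1.93]
shift cm [ 0.002  0.26  -0.257] rot [ 0.0487 -0.0009  0.0006]
```

Emit:
{"api": "move_arm", "payload": {
  "series": [
    {"x": 0, "y": 0.26, "z": -0.26, "rx": 0.049, "ry": 0, "rz": 0}
  ]
}}

```text
clock: 16.88
position: [0.5282, -0.065, 0.0969]
ee_rot: [-0.945, -1.244, 1.506]
force: [-1.6, -0.7, -0.2]
width: 0.127
```

```bash
python3 -c "
from h import *
rep(-69.1,0,58.3,11.5)
"
```

```text
t 16.88 eye [-69.45   0.1   59.04] tilt 14.4 dyaw -0.07 roll 0.03 Fbox [-1.7 -0.2 -0.2] tq [ 0.15  0.15 -0.04] w 0.127 tcp [-24.4   0.   96.9] j567 [-0.06  0.95  1.91]
shift cm [-0.004  0.26  -0.276] rot [ 0.0507 -0.0009  0.0008]
```

Emit:
{"api": "move_arm", "payload": {
  "series": [
    {"x": 0, "y": 0.26, "z": -0.27, "rx": 0.051, "ry": 0, "rz": 0}
  ]
}}

```text
clock: 17.0
position: [0.5301, -0.0645, 0.0939]
ee_rot: [-0.911, -1.199, 1.531]
force: [-3.3, -1.0, 2.2]
width: 0.126
```

```bash
python3 -c "
from h import *
rep(-68.8,0,57.5,8.5)
look('b7')
"
```

```text
t 17.0 eye [-69.39   0.09  58.41] tilt 11.41 dyaw -0.08 roll 0.04 Fbox [-3.5 -0.   2.2] tq [0.01 0.48 0.03] w 0.126 tcp [-22.4   0.   93.9] j567 [-0.06  1.01  1.9 ]
shift cm [-0.001  0.268 -0.306] rot [ 0.0507 -0.001   0.001 ]
[257.47696659 238.81127014]
```

View pics/b7.png

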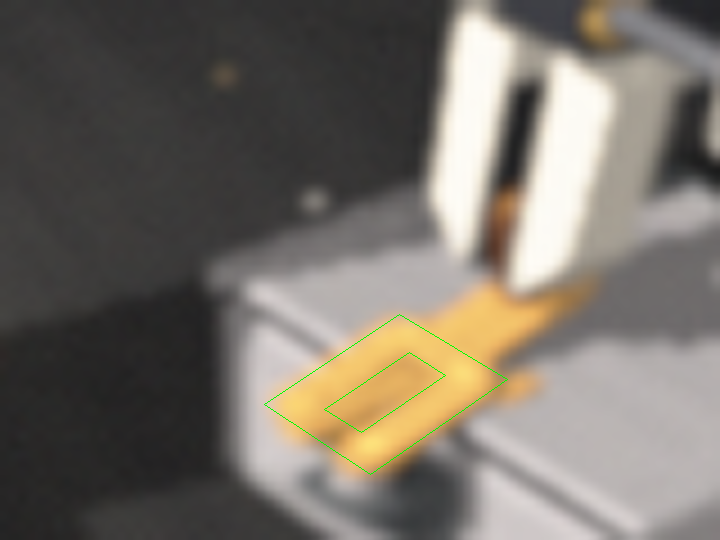

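```bash
python3 -c "
from h import *
rep(-69.2,0,57.3,8)
"
```

```text
t 17.05 eye [-69.     0.43  57.84] tilt 11.24 dyaw -0.0 roll 0.05 Fbox [-2.2 -1.5  0.8] tq [-0.49  0.58  0.16] w 0.128 tcp [-21.9   0.4  93.2] j567 [-0.05  1.02  1.9 ]
shift cm [-0.041  0.274 -0.247] rot [0.0565 0.0003 0.0007]
```

Emit:
{"api": "move_arm", "payload": {
  "series": [
    {"x": 0, "y": 0.31, "z": -0.26, "rx": 0.058, "ry": 0, "rz": 0}
  ]
}}

```text
clock: 17.18
position: [0.532, -0.064, 0.0901]
ee_rot: [-0.871, -1.146, 1.56]
force: [-3.2, -1.3, 4.0]
width: 0.129
```

```bash
python3 -c "
from h import *
rep(-69.0,0,56.4,4.5)
"
```

```text
t 17.18 eye [-69.57   0.    57.52] tilt 7.93 dyaw -0.04 roll 0.03 Fbox [-3.4 -0.4  4. ] tq [-0.37  0.65  0.11] w 0.129 tcp [-20.5  -0.   90.1] j567 [-0.05  1.08  1.89]
shift cm [ 0.005  0.32  -0.355] rot [ 0.0598 -0.0004  0.0007]
```

Emit:
{"api": "move_arm", "payload": {
  "series": [
    {"x": 0, "y": 0.32, "z": -0.31, "rx": 0.06, "ry": 0, "rz": 0}
  ]
}}

```text
clock: 17.3
position: [0.5337, -0.0637, 0.0865]
ee_rot: [-0.83, -1.093, 1.586]
force: [-3.5, -0.3, 3.5]
width: 0.126
```

```bash
python3 -c "
from h import *
rep(-69.2,0,55.8,1.5)
"
```

```text
t 17.3 eye [-69.73  -0.11  56.95] tilt 4.45 dyaw -0.06 roll 0.04 Fbox [-3.5  0.6  3.5] tq [ 0.08  0.63 -0.09] w 0.126 tcp [-18.8  -0.2  86.5] j567 [-0.04  1.15  1.88]
shift cm [ 0.019  0.286 -0.321] rot [ 0.0515 -0.0007  0.001 ]
```

Emit:
{"api": "move_arm", "payload": {
  "series": [
    {"x": 0.02, "y": 0.3, "z": -0.25, "rx": 0.051, "ry": 0, "rz": 0}
  ]
}}

```text
clock: 17.42
position: [0.535, -0.0633, 0.0831]
ee_rot: [-0.796, -1.048, 1.607]
force: [-0.9, 0.6, 5.2]
width: 0.124
```

```bash
python3 -c "
from h import *
rep(-70,0,55.8,0)
look('b8')
"
```

```text
t 17.43 eye [-69.83  -0.07  56.25] tilt 1.51 dyaw -0.06 roll 0.04 Fbox [-0.8  0.8  5.2] tq [-0.04  0.41  0.06] w 0.124 tcp [-17.4  -0.1  83.1] j567 [-0.03  1.21  1.88]
shift cm [ 0.014  0.147 -0.122] rot [ 0.0264 -0.0006  0.0011]
[257.3608792  239.88608217]
```

View pics/b8.png

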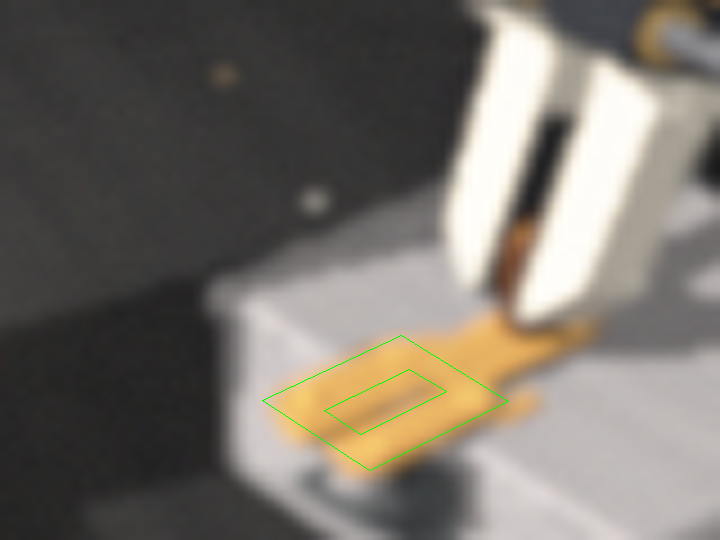

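Emit:
{"api": "move_arm", "payload": {
  "series": [
    {"x": 0.01, "y": 0.12, "z": -0.06, "rx": 0.018, "ry": 0, "rz": 0}
  ]
}}

```text
clock: 17.6
position: [0.5357, -0.0627, 0.0812]
ee_rot: [-0.783, -1.032, 1.616]
force: [-0.6, -0.5, 5.0]
width: 0.129
```

```bash
python3 -c "
from h import *
rep(-73,0,55.7,0.5)
"
```

```text
t 17.6 eye [-69.41   0.24  55.28] tilt 0.44 dyaw -0.0 roll 0.05 Fbox [-0.7 -0.3  5. ] tq [-0.05  0.35  0.  ] w 0.129 tcp [-16.5   0.2  81.2] j567 [-0.03  1.23  1.88]
shift cm [-0.022  0.109  0.348] rot [-0.001   0.0004  0.0009]
```

Emit:
{"api": "move_arm", "payload": {
  "series": [
    {"x": -0.01, "y": 0.06, "z": 0.17, "rx": 0, "ry": 0, "rz": 0},
    {"x": -0.01, "y": 0.06, "z": 0.17, "rx": 0, "ry": 0, "rz": 0}
  ]
}}

```text
clock: 17.85
position: [0.5344, -0.0632, 0.0822]
ee_rot: [-0.788, -1.04, 1.613]
force: [2.8, 0.9, 3.9]
width: 0.123
```

```bash
python3 -c "
from h import *
rep(-77,0,55.7,0.5)
"
```

```text
t 17.85 eye [-7.063e+01  6.000e-02  5.584e+01] tilt 0.89 dyaw 0.03 roll 0.05 Fbox [2.9 0.1 3.9] tq [ 0.32 -0.57  0.01] w 0.123 tcp [-17.9   0.1  82.2] j567 [-0.03  1.22  1.88]
shift cm [-0.006  0.302  0.543] rot [0.0069 0.0009 0.0006]
```

```bash
python3 -c "
from h import *
rep(-74,0,55.4,0)
look('b9')
"
```

```text
t 17.85 eye [-7.063e+01  6.000e-02  5.584e+01] tilt 0.89 dyaw 0.03 roll 0.05 Fbox [2.9 0.1 3.9] tq [ 0.32 -0.57  0.01] w 0.123 tcp [-17.9   0.1  82.2] j567 [-0.03  1.22  1.88]
shift cm [-0.006  0.238  0.218] rot [0.0156 0.0009 0.0006]
[256.89389142 239.98428811]
```

View pics/b9.png

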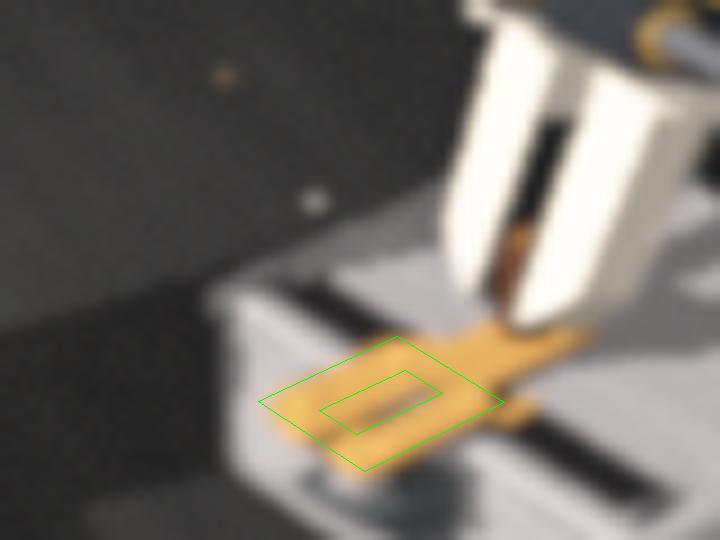

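Emit:
{"api": "move_arm", "payload": {
  "series": [
    {"x": 0, "y": 0.24, "z": 0.12, "rx": 0.014, "ry": 0, "rz": 0},
    {"x": 0, "y": 0.12, "z": 0.2, "rx": 0.003, "ry": 0, "rz": 0}
  ]
}}

```text
clock: 18.15
position: [0.531, -0.0645, 0.0811]
ee_rot: [-0.779, -1.027, 1.619]
force: [4.0, 0.8, 5.7]
width: 0.124
```

```bash
python3 -c "
from h import *
rep(-75,0,55.4,0)
"
```

```text
t 18.15 eye [-74.63  -0.2   55.49] tilt 0.09 dyaw 0.04 roll 0.03 Fbox [ 4.1 -0.3  5.7] tq [ 0.35 -0.84 -0.02] w 0.124 tcp [-21.6  -0.2  81.1] j567 [-0.03  1.22  1.88]
shift cm [0.018 0.03  0.023] rot [0.0015 0.0008 0.0001]
```

Emit:
{"api": "move_arm", "payload": {
  "series": [
    {"x": 0.01, "y": 0.12, "z": 0.18, "rx": 0.001, "ry": 0, "rz": 0},
    {"x": 0.01, "y": 0.12, "z": 0.18, "rx": 0, "ry": 0, "rz": 0}
  ]
}}

```text
clock: 18.4
position: [0.5284, -0.0652, 0.0809]
ee_rot: [-0.781, -1.029, 1.619]
force: [3.6, 0.6, 5.8]
width: 0.124
```

```bash
python3 -c "
from h import *
rep(-78,0,55.8,0)
look('b10')
"
```

```text
t 18.4 eye [-77.24  -0.32  55.19] tilt 0.24 dyaw 0.07 roll -0.02 Fbox [ 3.6 -0.4  5.8] tq [ 0.35 -0.85  0.03] w 0.124 tcp [-24.3  -0.2  80.9] j567 [-0.03  1.22  1.88]
shift cm [ 0.025 -0.007  0.075] rot [ 0.0042  0.001  -0.0008]
[254.58053193 241.47500426]
```

View pics/b10.png

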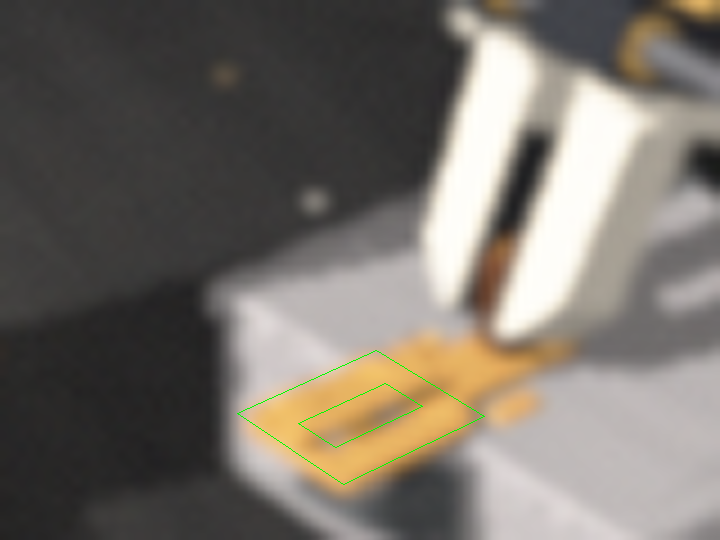

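Emit:
{"api": "move_arm", "payload": {
  "series": [
    {"x": 0.02, "y": 0.1, "z": 0.2, "rx": 0.003, "ry": 0, "rz": 0},
    {"x": 0, "y": 0.05, "z": 0.15, "rx": 0, "ry": 0, "rz": 0}
  ]
}}

```text
clock: 18.7
position: [0.5257, -0.066, 0.0814]
ee_rot: [-0.782, -1.029, 1.619]
force: [3.6, 1.0, 4.9]
width: 0.127
```

```bash
python3 -c "
from h import *
rep(-80,0,57,0)
"
```

```text
t 18.7 eye [-80.02  -0.41  55.67] tilt 0.23 dyaw 0.1 roll -0.05 Fbox [ 3.7 -0.   4.9] tq [ 0.31 -0.76  0.03] w 0.127 tcp [-27.   -0.3  81.4] j567 [-0.03  1.21  1.88]
shift cm [ 0.03  -0.106  0.036] rot [ 0.0041  0.0011 -0.0015]
```

Now let it rise gently to rest under the head.

Emit:
{"api": "move_arm", "payload": {
  "series": [
    {"x": 0.02, "y": -0.08, "z": 0.03, "rx": 0, "ry": 0, "rz": 0},
    {"x": 0, "y": -0.05, "z": 0, "rx": 0, "ry": 0, "rz": 0}
  ]
}}

```text
clock: 18.95
position: [0.5256, -0.0661, 0.0826]
ee_rot: [-0.782, -1.028, 1.62]
force: [1.8, 1.0, 1.3]
width: 0.125
```

```bash
python3 -c "
from h import *
rep(-80,0,57,0)
look('b11')
"
```

```text
t 18.95 eye [-80.17  -0.39  56.9 ] tilt 0.19 dyaw 0.08 roll -0.06 Fbox [2.  0.5 1.3] tq [ 0.21 -0.52 -0.01] w 0.125 tcp [-27.2  -0.3  82.6] j567 [-0.03  1.22  1.88]
shift cm [ 0.029 -0.003 -0.027] rot [ 0.0034  0.0008 -0.0016]
[253.610446  241.2629275]
```

View pics/b11.png

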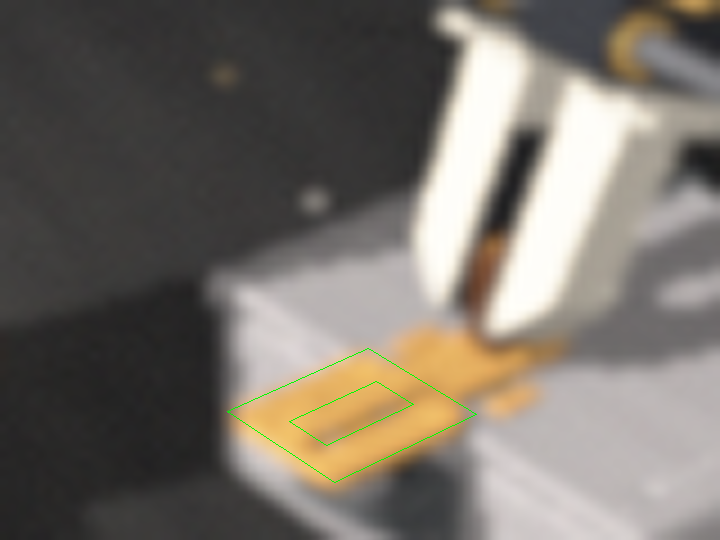

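Emit:
{"api": "move_arm", "payload": {
  "series": [
    {"x": 0, "y": 0, "z": -0.03, "rx": 0, "ry": 0, "rz": 0},
    {"x": 0, "y": 0, "z": 0, "rx": 0, "ry": 0, "rz": 0}
  ],
  "newtons": 10
}}

```text
clock: 19.25
position: [0.5256, -0.0661, 0.0822]
ee_rot: [-0.781, -1.028, 1.62]
force: [1.3, -0.6, 3.5]
width: 0.132
```

```bash
python3 -c "
from h import *
rep()
"
```

```text
t 19.25 eye [-80.2   -0.42  56.6 ] tilt 0.15 dyaw 0.08 roll -0.06 Fbox [ 1.1 -0.9  3.5] tq [ 0.17 -0.58  0.05] w 0.132 tcp [-27.2  -0.3  82.2] j567 [-0.03  1.22  1.88]
```

Emit:
{"api": "move_arm", "payload": {
  "series": [
    {"x": 0, "y": 0, "z": 0, "rx": 0, "ry": 0, "rz": 0},
    {"x": 0, "y": 0, "z": 0, "rx": 0, "ry": 0, "rz": 0},
    {"x": 0, "y": 0, "z": 0, "rx": 0, "ry": 0, "rz": 0},
    {"x": 0, "y": 0, "z": 0, "rx": 0, "ry": 0, "rz": 0}
  ],
  "jaw": 3
}}

```text
clock: 19.75
position: [0.524, -0.0661, 0.0814]
ee_rot: [-0.778, -1.025, 1.62]
force: [-0.6, -0.2, 0.6]
width: 0.325
```

```bash
python3 -c "
from h import *
rep()
look('b12')
"
```

```text
t 19.75 eye [-8.183e+01  2.000e-02  5.597e+01] tilt -0.04 dyaw 0.05 roll -0.01 Fbox [-0.7 -0.   0.6] tq [ 0.18 -0.5  -0.04] w 0.325 tcp [-28.7   0.1  81.4] j567 [-0.03  1.22  1.88]
[252.85818852 241.83133723]
```

View pics/b12_c.png

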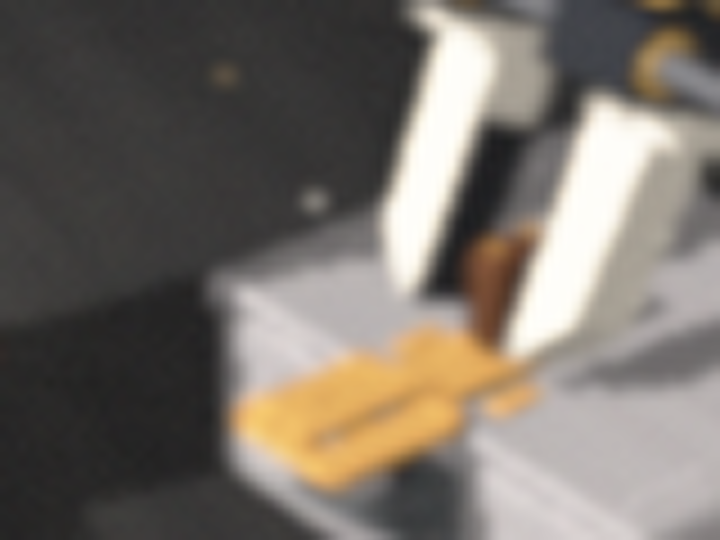

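Emit:
{"api": "move_arm", "payload": {
  "series": [
    {"x": 0, "y": -1.5, "z": 0, "rx": 0, "ry": 0, "rz": 0},
    {"x": 0, "y": -3, "z": 0, "rx": 0, "ry": 0, "rz": 0},
    {"x": 0, "y": -4, "z": 0, "rx": 0, "ry": 0, "rz": 0},
    {"x": 4, "y": -3, "z": 0, "rx": 0, "ry": 0, "rz": 0},
    {"x": 5, "y": 0, "z": 0, "rx": 0, "ry": 0, "rz": 0},
    {"x": 5, "y": 0, "z": 0, "rx": 0, "ry": 0, "rz": 0},
    {"x": 5, "y": 0, "z": 0, "rx": 0, "ry": 0, "rz": 0},
    {"x": 4, "y": 0, "z": 0, "rx": 0, "ry": 0, "rz": 0},
    {"x": 0, "y": 0, "z": 0, "rx": 0, "ry": 0, "rz": 0}
  ]
}}

```text
clock: 20.92
position: [0.5135, 0.177, 0.1969]
ee_rot: [-0.784, -1.032, 1.616]
force: [-0.0, -1.0, 1.0]
width: 0.33
```

```bash
python3 -c "
from h import *
look('c1')
b=arm.get_image('top');cv2.imwrite('pics/c1t.png',b)
a=cv2.imread('pics/c1_c.png')
x,y=275,165
cv2.imwrite('pics/c2.png',np.vstack([cv2.resize(a,(560,420))[100:400],cv2.resize(b[y:y+75,x:x+140],(560,300),interpolation=cv2.INTER_CUBIC)]))
for n in('top','side'):
    d=cv2.absdiff(cv2.imread(f'pics/{n}0.png'),b if n=='top' else cv2.imread('pics/c1_raw.png'));cv2.imwrite(f'pics/d{n}.png',d)
to([0,0,0])
"
```

```text
[208.17396174 153.11389152]
t 21.02 p [0.5148 0.1729 0.1969] xhead 105.28 ydir [-0.405 -0.113 -0.907] zdir [-0.876 -0.238  0.42 ] F [ 0.45 -0.58  0.53] w 0.328
tool shift cm [-3.05 40.66 40.91] j [-0.5   0.61  0.18  1.5  -0.13  1.48  1.55]
```

View pics/c2.png

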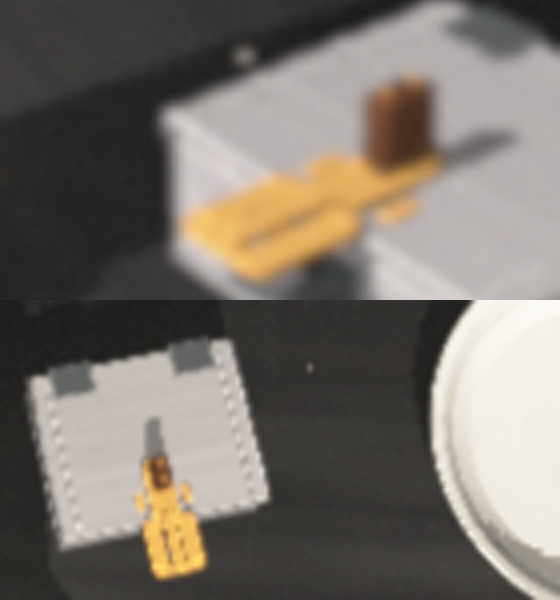

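View pics/c1_raw.png

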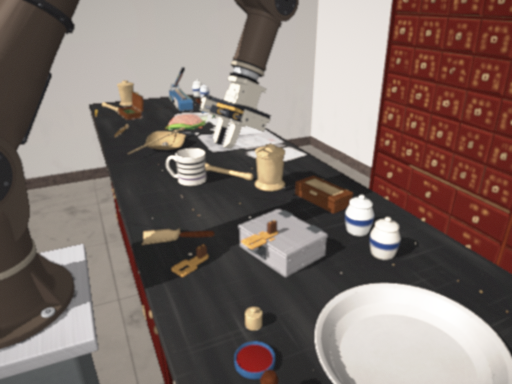

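```bash
python3 -c "
from h import *
a=cv2.imread('pics/side0.png');b=cv2.imread('pics/c1_raw.png')
for n,(x,y,w,h) in dict(mug=(163,143,48,45),mortar=(250,140,40,52),jars=(342,190,62,70),weights=(294,175,60,38),scoop=(140,226,76,20),wt=(242,303,24,30),keeperB=(168,243,44,36)).items(): print(n,cv2.absdiff(a,b)[y:y+h,x:x+w].mean().round(2))
print(arm.sign_off())"
```

```text
mug 1.26
mortar 5.9
jars 1.14
weights 16.37
scoop 6.54
wt 0.83
keeperB 2.33
the job is handed in; nothing more can be done
None
```

The lid is fastened: I took the keeper plate that lay farthest from the base, fitted it over the stud and slid it back, and the lid stayed down after I let go. I handed the job in at about 21 s.

**What I did:**
- My first approach, with the hand square to the plate, ran into the limits of joints 6 and 7. Joint 7 read 2.742 against its listed 2.74, which I took to be rounding. I set the plate down on the counter and gripped it again with the hand leaning about 25°.
- Tilted about 31°, the eye went over the head. The free bar met the stud with about 4 N, which put the stud some 3 to 4 mm nearer the robot than nominal.
- I lowered the grip onto the lid, pressing with about 7 N, and slid the plate towards the robot until the shoulders passed the lugs. The eye centre ended about 80 mm in front of the box centre, at 57 mm height.

**Last checks:**
- **Fastening:** with the gripper clear, both cameras show the plate flat under the head, a lug on each side of the tongue behind the shoulders, and the lid down with no gap.
- **Other things on the counter:** they look unmoved. A picture comparison showed little change at the mug, jars, big weight and the other keeper. It showed more at the mortar (5.9), the scoop (6.5) and the weight box (16.4). I put that down to the arm and its shadow having moved, because all three are in the same place by eye, but I did not measure their positions separately.

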